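# Release the round tub with the dispenser's stick and put it on the scale

### The arm

A 7-joint arm with a two-finger parallel gripper is mounted at the origin on the work surface. World frame = base frame: x ahead of the robot, y to its left, z up, the work surface at z = 0. Lengths are in mm, angles in degrees, forces in N, time in s.
With the tool pointing down it reaches from about 350 to 900 mm from the base axis. Payload 19.9 kg.
Tool frame: the origin (TCP) lies on the centre line of the jaws, within the pads' length; the fingertips stand 19 mm ahead of it and the grasp point (between the pads) is the TCP (manip.nose_length is the distance from the TCP to the fingertips, in mm); z points along the fingers, x is the direction in which the jaws open and shut, and the axes are right-handed (so a half turn about z gives the same grasp; the last joint's range is limited). The gripper opens to 85 mm and grips with 20 to 120 N. Pads are 22 mm wide; open, the fingers measure 114 mm over their backs; the gripper's body (76 mm by 85 mm) begins 54 mm behind the grasp point. The pads swing forward as they close: fully open they stand 13 mm farther back than shut.
Start: joints at [-67.237, 23.915, -0.59, 92.452, 0.269, 63.638, -3.037], TCP at [265.521, 565.773, 216.86] pointing down, gripper open.
Joint ranges: [-161.28, 161.28], [-22.2, 115.67], [-73.04, 71.86], [3.21, 147.25], [-68.34, 248.33], [10.77, 114.83], [-161.83, 161.83]. Speed limits (degrees/s): [108.29, 108.29, 136.94, 136.94, 172.46, 172.46, 172.46].

### API

Orientations are given as [roll, pitch, yaw] about the fixed x, y, z axes, in that order (R = Rz(yaw) Ry(pitch) Rx(roll)).
In Python, from cell import manip gives the robot as it stands.
- The arm moves only by the tool arm_command, never from a script. Its argument "targets" is a list of rows, each an object with "dp": the shift along the world's x, y, z in cm, a list of three; "turn": the turn, a rotation vector about the world's x, y, z in rad, a list of three. In form: [{"dp": [dx, dy, dz], "turn": [ax, ay, az]}, ...]. A call has 1 to 20 rows; each row shifts and turns the pose as measured when the row begins; what a row does not reach is not made up. A row lasts 1/12 s, in which the tool goes at most 41.7 mm and 7.16 degrees, less where a joint would pass 70% of its speed; a pose out of reach is approached as far as the arm can. A call is refused whole if a number of a shift passes 4.17 or a number of a turn 0.125, either way. A call with a gripper value outside its range is refused whole. "gripper" is the opening, from 0 (shut) to 1 (fully open), set as the call begins (left out, the last holds). The fingers move at their own pace and stop on an object; "newtons" is the grip in N (left out, the last holds). Time passes only in rows, so rows that do not move let the fingers close. It gives the time, the measured TCP pose, the force and the opening at its end, in the units of the state.
- manip.read_state(): the state, without advancing time (a new reading comes with each control period).
- manip.camera(name): name is "side" or "top" or "wrist"; returns a dict with "img" (420x560x3 uint8, red, green, blue), "K" (3x3 intrinsics, pixels), "k1" (the pictures are not rectified: a ray, as slopes to the right and down, at radius r is drawn at 1 + k1 r^2 times it, then the intrinsics apply), "rvec" (rotation vector, rad) and "tvec" (3), from world to camera coordinates, as OpenCV has them. Camera axes: x right, y down, z forward; pixel columns grow to the right and rows downward; lengths in mm; the calibration is good to about 2 mm. A picture is of the moment at which its call begins. There is no depth.
- manip.finish_job(): hands the job in, once; it reports no verdict.
Trained networks look in a picture, given as the dict that the camera call returned (one of the last four; its "shot" number tells which), for a name from the list of things; names that differ only in an ending like _2 or _b are one class to them, and where a whole thing is asked for, a point or a joint stands for the part that bears it (a point fixed in the world has none). Each returns a list of dicts, best first, with "confidence" (0 to 1); they miss things now and then, are a little off and sometimes report something else, mostly with a low value. They report only what shows in the picture. A call takes as long as a camera call. They do not tell look-alikes from the thing itself.
- manip.recognise(picture, target): "box" ([left, top, right, bottom] as shares, 0 to 1, of the picture: columns of its width, rows of its height, round what is visible of it).
- manip.regions_of(picture, target): "region" (420x560 bool, what is visible of it) and "box" ([left, top, right, bottom] as shares, 0 to 1, of the picture: columns of its width, rows of its height, round what is visible of it).
- manip.pinpoint(picture, target): "location" ([column, row] as shares, 0 to 1, of the picture: columns of its width, rows of its height: a listed point, or the origin of a listed thing).
The state is a dict: "time_s": time; "joint_positions": joint angles; "dq": joint speeds; "joint_torque": joint torques, N m; "ee_pos": TCP position; "eef_rot": TCP orientation; "wrist_force": force on the tool from outside, world axes, zero at the start; "ft_torque": the same for the moment, N m; "width": finger opening in mm.
Only numpy, scipy, OpenCV 4.12 (cv2) and the standard library are available. Lean on these libraries where they do the work, as an engineer would, in place of code of your own. Each camera call takes 0.05 s, during which the arm holds its last target.

### The job

On the cheese stall's tub dispenser, push the spring-centred stick sideways towards the lane with the round tub and hold it there for a second or so until the tub has slid down to the lip, then let the stick spring back. Take the round tub from the lip and set it down upright on the middle of the scale's steel plate without dropping it. Leave the square tub waiting behind its gate, and do not disturb the jar or the bowl.

Things in the scene. Friction and masses are not known exactly. Their poses are not given: they have to be found in the camera images.
- dispenser: Fixed tub dispenser, steel base 250 x 320 mm; x points from its front (robot side) to its back, y to its left, z up, origin on the table. Two steel lanes centred on y = +115 and -115 mm climb to the back at 25 deg. Between them a grey control box (70 mm wide, its top in the same slope) carries the stick: pivot at x = -3, y = 0, z = 87 mm, standing square to the slope (leaning 25 deg to the front).
- sign (a point): Middle of the lower edge of the blank white price board that hangs over the stick (dispenser frame: x -14 to -4, y -45 to 45, z 205 to 260 mm), on a 10 mm post behind the stick (x = 45 mm). It blocks a vertical tool: reach the stick from the front, tilted 25 to 45 deg from vertical, fingers pointing down and to the back.
- stick (a joint): Sideways tilt of the stick, rad: 0 in the middle (spring-centred), + towards the dispenser's left (+y), - to its right; stops at +-0.42, where the knob needs about 5 N. Its rocker lowers the gate on the side it leans to and raises the other: flush beyond about 0.28, so hold at 0.35 or more; the tub slides down in about a second. Let go, the stick recentres and the gate shuts.
- knob (a point): Centre of the stick's black ball knob, 30 mm diameter, 70 mm from the pivot on a 10 mm steel stem; at rest at x = -32, z = 151 mm of the dispenser. It leans with the stick. The stick also gives a little fore and aft (+-0.2 rad, sprung), which does nothing.
- tub_round: Round closed white plastic tub, about 0.2 kg, 58 mm high: lid 54 mm diameter over the top 16 mm, below it 47 to 50 mm. Origin at the centre of its underside, z axis towards the lid. It waits behind the gate of one lane; there and at the lip it leans 25 deg with the slope, lid towards the front.
- tub_square: The square tub, white plastic, closed, 54 x 54 mm and 46 mm high, in the other lane. Origin at the centre of its underside. To be left there.
- bottom_left (a point): Point on the bed of the left (+y) lane where the underside's centre of a tub rests after sliding down, against the lip 27 mm in front of it (lip 30 mm high, square to the bed). Bed 72 mm wide between 12 mm rims. 45 mm up the slope from this point the gate plate crosses the lane, standing 22 mm above the bed when shut.
- bottom_right (a point): The same point in the right (-y) lane.
- scale: Flat grey weighing scale, fixed, 150 x 130 mm; origin on the table under its centre.
- plate (a point): Centre of the top face of the scale's steel plate, 120 x 120 mm, 41 mm above the table.
- board: Wooden board 150 x 130 x 15 mm with two pieces of cheese on it (up to 50 mm high), fixed; not part of the work.
- jar: Amber glass jar, 66 mm diameter, 100 mm high, loose; origin at the centre of its underside. A bystander.
- bowl: Small steel bowl, 100 mm diameter, 45 mm high, loose; origin at the centre of its underside. A bystander.
Things that resemble listed ones, but are neither listed nor needed, are in the scene too. Leave any green look-alike of the scale alone.

How it is judged (in metres and radians):
On the way, in this order (a step that is already met when the one before it is completed fails the run):
1. the stick is tilted towards the round tub's lane and held there (((y of tub_round in the frame of dispenser above 0.06 m and value of joint stick above 0.28 rad) or (y of tub_round in the frame of dispenser below -0.06 m and value of joint stick below -0.28 rad))), for 0.5 s.
2. the round tub rests at the lip of its lane and the stick has sprung back to the middle ((distance between tub_round and bottom_left below 0.02 m or distance between tub_round and bottom_right below 0.02 m) and value of joint stick between -0.1 and 0.1 rad), for 0.2 s.
At the end, for the whole second after the job is handed in: The round tub stands upright (within 7 deg) and at rest on the scale's plate, its centre within 30 mm of the plate's centre; the stick is back within 0.1 rad of the middle; the square tub is still behind its gate (moved less than 25 mm), jar and bowl within 30 mm of their places (horizontal distance between tub_round and plate below 0.03 m and z of tub_round in the frame of scale between 0.036 and 0.046 m and angle between tub_round's own z axis and vertical below 0.12 rad and linear speed of tub_round below 0.02 m/s and value of joint stick between -0.1 and 0.1 rad and distance of tub_square from where it was at the start of the episode below 0.025 m and distance of each of jar, bowl from where it was at the start of the episode below 0.03 m); the robot touches nothing.
It fails at once if the square tub left its place behind the gate (distance of tub_square from where it was at the start of the episode above 0.025 m).
It fails at once if the round tub was tipped over (more than 63 deg) (angle between tub_round's own z axis and vertical above 1.1 rad).
It fails at once if the round tub was dropped onto the scale (let go more than about 15 mm above it) (horizontal distance between tub_round and plate below 0.09 m and contact force between the fingers and tub_round below 0.1 N and linear speed of tub_round above 0.55 m/s).
It fails at once if jar or bowl knocked about (moved more than 30 mm) (distance of any of jar, bowl from where it was at the start of the episode above 0.03 m).
It also fails if it takes over 58 s, if anything falls off the work surface, if the arm or the gripper's body presses on something with over 40 N, if the wrist force passes 120 N, or if a joint passes its speed limit or range.

## Working session

There is one attempt and no reset: what is moved stays moved. The work goes in short steps, Python scripts to look and compute and a tool call to move; the robot and the scene stay as the last step left them, time stands still between calls to the robot, and variables do not carry over. Pictures are saved under pics/ and viewed, and the job is handed in when it is done.

Besides the shell and the picture viewer there is one more tool, called after ">>>" as name([rows], argument=value, ...), one row to a line, values as JSON. arm_command: Moves the arm, as the interface text tells. Its arguments: {"type":"object","properties":{"targets":{"type":"array","items":{"type":"object","properties":{"dp":{"type":"array","items":{"type":"number"}},"turn":{"type":"array","items":{"type":"number"}}}}},"gripper":{"type":"number"},"newtons":{"type":"number"}},"required":["targets"]}

```bash
ls; mkdir -p pics; cat > h.py <<'E'
import numpy as np, cv2
from cell import manip
def cam(n,save=None):
    p=manip.camera(n)
    if save: cv2.imwrite('pics/'+save,p['img'][:,:,::-1])
    return p
def Rt(p):
    R,_=cv2.Rodrigues(np.array(p['rvec'],float)); return R,np.array(p['tvec'],float).reshape(3)
def ray(p,uv):
    K=np.array(p['K']);k1=p['k1']
    xd=np.linalg.inv(K)@np.array([uv[0],uv[1],1.]); x=xd[:2].copy()
    for _ in range(30): x=xd[:2]/(1+k1*(x@x))
    R,t=Rt(p); o=-R.T@t; d=R.T@np.array([x[0],x[1],1]); return o,d/np.linalg.norm(d)
def onz(p,uv,z):
    o,d=ray(p,uv); return o+d*(z-o[2])/d[2]
def proj(p,X):
    R,t=Rt(p); c=R@np.array(X,float)+t; x=c[:2]/c[2]; x=x*(1+p['k1']*(x@x)); K=np.array(p['K'])
    return (K@np.array([x[0],x[1],1]))[:2]
def tri(rs):
    A=np.zeros((3,3));b=np.zeros(3)
    for o,d in rs:
        M=np.eye(3)-np.outer(d,d);A+=M;b+=M@o
    X=np.linalg.solve(A,b); return X,[np.linalg.norm((np.eye(3)-np.outer(d,d))@(X-o)) for o,d in rs]
def px(l): return np.array([l[0]*560,l[1]*420])
E
python3 - <<'E'
from h import *
s=manip.read_state();print(s)
names=['dispenser','sign','stick','knob','tub_round','tub_square','bottom_left','bottom_right','scale','plate','jar','bowl','board']
for c in ['top','side','wrist']:
    p=cam(c,c+'0.png'); 
    R,t=Rt(p);print(c,(-R.T@t).round())
    for n in names:
        r=manip.pinpoint(p,n); print(c,n,[(px(a['location']).round(1).tolist(),round(a['confidence'],2)) for a in r[:4]])
E
```

```text
pics
{'time_s': 0.0, 'joint_positions': array([-67.23696164,  23.94719474,  -0.59086426,  92.48773704,
         0.27144116,  63.63914829,  -3.03613017]), 'dq': array([ 0.0699854 , -0.06683442, -0.05580481, -0.0258292 , -0.00276259,
       -0.00278419,  0.03778872]), 'joint_torque': array([-7.08600801e-04, -8.64460230e+01,  6.78703766e-01, -4.34915614e+01,
        1.90466788e-02,  7.23957724e-03, -2.41709262e-05]), 'ee_pos': array([265.37837151, 565.42993414, 216.25322255]), 'eef_rot': array([1.79992917e+02, 7.24269088e-02, 6.48616661e+01]), 'wrist_force': array([ 0.06553745,  0.25824689, -1.06229495]), 'ft_torque': array([-0.03183437,  0.01387496, -0.03644481]), 'width': 85.042282281381}
top [ 395.   -9. 1234.]
top dispenser [([281.7, 161.0], 0.74), ([161.1, 213.6], 0.72), ([236.6, 129.7], 0.39)]
top sign [([282.1, 155.3], 0.76)]Traceback (most recent call last):
  File "<stdin>", line 8, in <module>
ValueError: it knows: board, bottom_left, bottom_right, bowl, dispenser, jar, knob, plate, scale, sign, tub_round, tub_square
```

```bash
python3 - <<'E'
from h import *
import pickle
names=['dispenser','sign','knob','tub_round','tub_square','bottom_left','bottom_right','scale','plate','jar','bowl','board']
for c in ['top','side','wrist']:
    p=cam(c,c+'0.png'); pickle.dump(p,open(c+'0.pkl','wb'))
    R,t=Rt(p);print(c,(-R.T@t).round())
    for n in names:
        r=manip.pinpoint(p,n); print(c,n,[(px(a['location']).round(1).tolist(),round(a['confidence'],2)) for a in r[:4]])
E
```

```text
top [ 395.   -9. 1234.]
top dispenser [([280.7, 162.5], 0.75), ([331.1, 169.4], 0.21)]
top sign []
top knob [([278.5, 172.1], 0.63), ([231.7, 158.1], 0.24)]
top tub_round [([332.2, 141.6], 0.92)]
top tub_square [([235.0, 126.9], 0.57)]
top bottom_left [([233.8, 158.1], 0.97)]
top bottom_right [([330.4, 170.8], 0.95), ([158.0, 124.5], 0.47)]
top scale [([152.6, 298.1], 0.97), ([161.7, 216.2], 0.78)]
top plate [([153.9, 213.8], 0.57), ([151.4, 300.4], 0.55)]
top jar [([158.2, 126.8], 0.84)]
top bowl [([396.4, 118.0], 0.58)]
top board [([409.6, 211.0], 0.76), ([397.9, 116.2], 0.33)]
side [-147. -834.  724.]
side dispenser [([291.9, 241.2], 0.55), ([283.4, 197.3], 0.2)]
side sign [([290.8, 173.3], 0.7)]
side knob [([286.7, 199.2], 0.5)]
side tub_round [([333.3, 229.9], 0.91), ([286.1, 190.2], 0.63)]
side tub_square [([287.8, 190.8], 0.76)]
side bottom_left [([269.9, 204.5], 0.68)]
side bottom_right [([315.2, 242.9], 0.74)]
side scale [([205.6, 210.2], 0.98), ([147.5, 222.3], 0.91)]
side plate [([206.8, 196.7], 0.98), ([147.4, 218.5], 0.81)]
side jar [([257.6, 188.6], 0.66)]
side bowl [([388.9, 268.8], 0.93)]
side board [([336.7, 313.5], 0.76)]
wrist [206. 594. 375.]
wrist dispenser []
wrist sign []
wrist knob []
wrist tub_round []
wrist tub_square []
wrist bottom_left []
wrist bottom_right []
wrist scale [([72.3, 210.3], 0.94)]
wrist plate [([54.5, 224.6], 0.97)]
wrist jar []
wrist bowl []
wrist board []
```

View pics/top0.png

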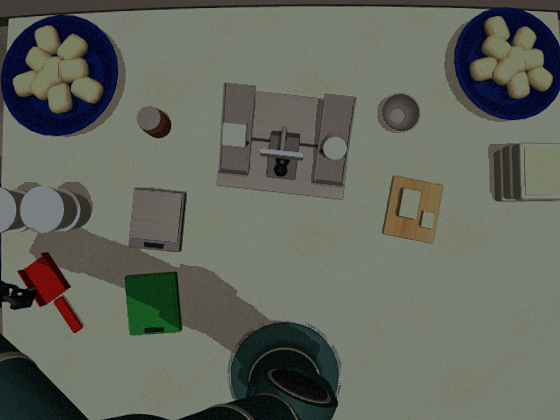

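View pics/side0.png

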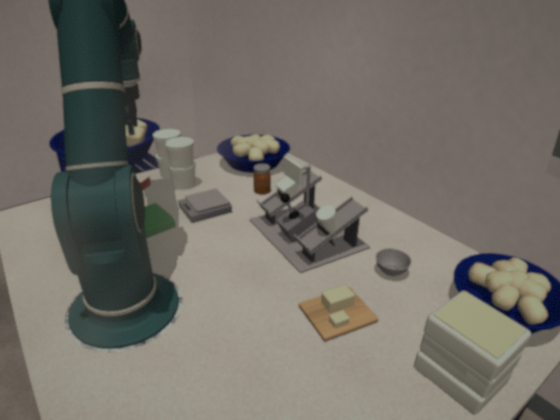

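View pics/wrist0.png

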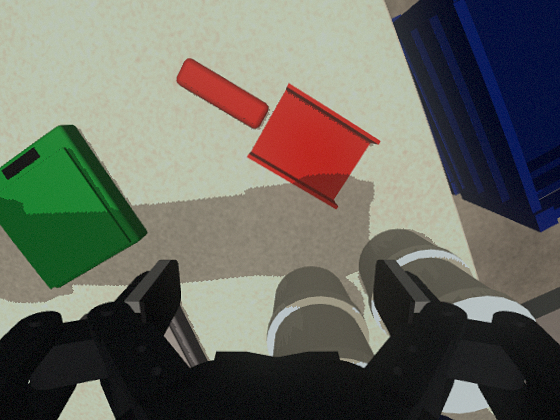

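```bash
python3 - <<'E'
from h import *
import pickle
t=pickle.load(open('top0.pkl','rb'));s=pickle.load(open('side0.pkl','rb'))
c=t['img'][70:215,120:420,::-1]; cv2.imwrite('pics/topc.png',cv2.resize(cv2.convertScaleAbs(c,alpha=1.6),None,fx=2.6,fy=2.6,interpolation=cv2.INTER_CUBIC))
c=s['img'][150:280,190:420,::-1]; cv2.imwrite('pics/sidec.png',cv2.resize(cv2.convertScaleAbs(c,alpha=1.6),None,fx=3.4,fy=3.4,interpolation=cv2.INTER_CUBIC))
P={}
for n,a,b in [('bl',(233.8,158.1),(269.9,204.5)),('br',(330.4,170.8),(315.2,242.9)),('knob',(278.5,172.1),(286.7,199.2)),('tubr',(332.2,141.6),(333.3,229.9)),('tubs',(235,126.9),(287.8,190.8)),('plate',(153.9,213.8),(206.8,196.7)),('jar',(158.2,126.8),(257.6,188.6)),('bowl',(396.4,118),(388.9,268.8)),('sign',(282.1,155.3),(290.8,173.3))]:
    X,e=tri([ray(t,a),ray(s,b)]);print(n,X.round(1),np.round(e,1))
print('plate top z41',onz(t,(157,216),41))
E
```

```text
bl [538.9 122.2  62.9] [5.7 5.7]
br [ 514.8 -115.9   54.8] [3.8 3.8]
knob [504.7   7.5 143.6] [4.6 4.6]
tubr [ 581.6 -118.5   74.7] [2.5 2.5]
tubs [607.8 116.4  94.8] [6.6 6.6]
plate [409.1 319.9  45.1] [2.3 2.3]
jar [626.6 322.1  11.1] [7.4 7.4]
bowl [ 649.  -286.5    9. ] [1.3 1.3]
sign [524.9   3.4 223.1] [3.9 3.9]
plate top z41 [405.67538893 312.05067915  41.        ]
```

View pics/topc.png

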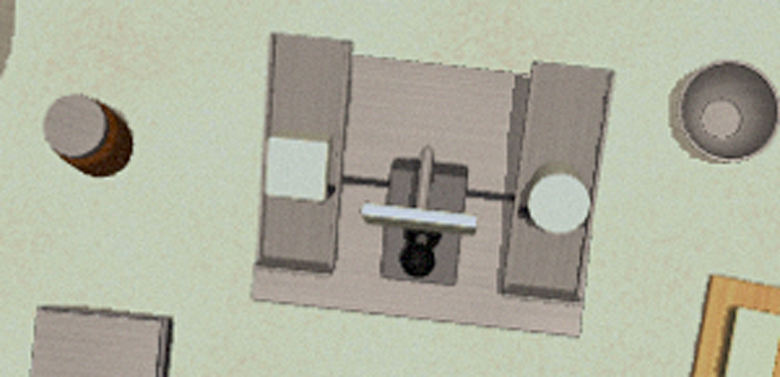

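View pics/sidec.png

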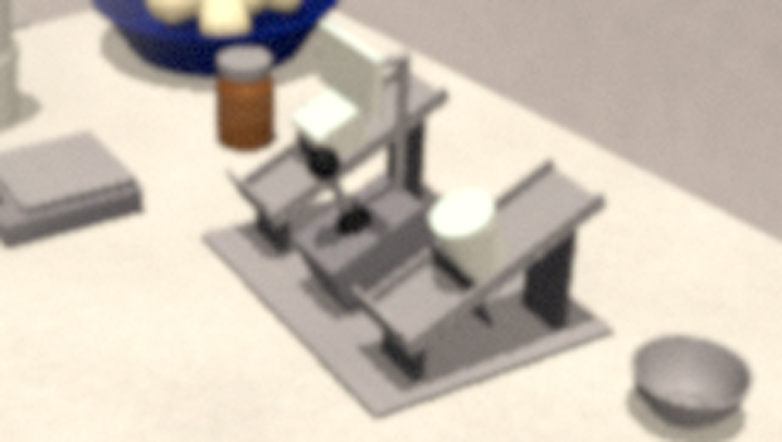

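```bash
python3 - <<'E'
from h import *
import pickle
from scipy.optimize import least_squares
t=pickle.load(open('top0.pkl','rb'));s=pickle.load(open('side0.pkl','rb'))
obs=[(t,(280.8,168.8),(-32,0,151)),(s,(284.7,197.1),(-32,0,151)),
(t,(216.9,184.6),(-125,160,6)),(t,(343.1,198.8),(-125,-160,6)),(s,(301.8,271.5),(-125,-160,6)),(s,(250.9,220),(-125,160,6)),(s,(368.8,246.5),(125,-160,6)),
(t,(282.1,153),(-9,0,260))]
def W(q,X):
    c,si=np.cos(q[2]),np.sin(q[2]); return np.array([q[0]+c*X[0]-si*X[1],q[1]+si*X[0]+c*X[1],X[2]])
f=lambda q:np.concatenate([proj(p,W(q,X))-np.array(u) for p,u,X in obs])
r=least_squares(f,[540,0,-.1],loss='soft_l1');q=r.x
print(q,np.degrees(q[2]));print(f(q).reshape(-1,2).round(1))
inv=lambda X:np.array([np.cos(q[2])*(X[0]-q[0])+np.sin(q[2])*(X[1]-q[1]),-np.sin(q[2])*(X[0]-q[0])+np.cos(q[2])*(X[1]-q[1]),X[2]])
print('br',inv([514.8,-115.9,54.8]),'bl',inv([538.9,122.2,62.9]),'tubr',inv([581.6,-118.5,74.7]))
print('knob W',W(q,(-32,0,151)))
# silhouettes: fit using bed ref; scale
for n in ['scale','plate']:
  for p,nm in((t,'t'),(s,'s')):
    for a in manip.recognise(cam('top' if nm=='t' else 'side'),n)[:2]: print(n,nm,np.array(a['box']).reshape(2,2)*[560,420],a['confidence'])
np.save('disp.npy',q)
E
```

```text
[ 5.78285052e+02 -6.06516186e-01 -8.54546408e-02] -4.896190259329307
[[  1.2 -17.4]
 [ 12.9  -3.3]
 [ -0.5   6.6]
 [  0.2   2.3]
 [ -1.7   0.9]
 [ -5.3  -0.1]
 [ -0.1  -1. ]
 [  0.1 -20.6]]
br [ -53.41301711 -120.29126681   54.8       ] bl [-49.72295399 118.99685123  62.9       ] tubr [  13.36513968 -117.18035435   74.7       ]
knob W [546.40182107   2.12470536 151.        ]
scale t [[124.208 269.514]
 [183.512 336.504]] 0.92
scale t [[128.408 185.304]
 [185.808 253.092]] 0.57
scale s [[145.376 200.004]
 [173.824 235.62 ]] 0.79
scale s [[180.6   190.596]
 [230.496 220.92 ]] 0.66
plate t [[126.    189.   ]
 [185.976 253.68 ]] 0.73
plate t [[122.024 273.   ]
 [184.184 337.68 ]] 0.58
plate s [[179.984 189.21 ]
 [231.392 220.08 ]] 0.87
plate s [[143.808 203.196]
 [177.072 236.88 ]] 0.75
```

```bash
cat > fit.py <<'E'
from h import *
import pickle
from scipy.optimize import least_squares
t=pickle.load(open('top0.pkl','rb'));s=pickle.load(open('side0.pkl','rb'))
def W(q,X):
    c,si=np.cos(q[2]),np.sin(q[2]); return np.array([q[0]+c*X[0]-si*X[1],q[1]+si*X[0]+c*X[1],X[2]])
def inv(q,X): return np.array([np.cos(q[2])*(X[0]-q[0])+np.sin(q[2])*(X[1]-q[1]),-np.sin(q[2])*(X[0]-q[0])+np.cos(q[2])*(X[1]-q[1]),X[2]])
if __name__=='__main__':
  obs=[(t,(280.8,168.8),(-32,0,151),0),(s,(284.7,197.1),(-32,0,151),0),
  (t,(216.9,184.6),(-125,160,6),1),(t,(343.1,198.8),(-125,-160,6),1),(s,(301.8,271.5),(-125,-160,6),1),(s,(250.9,220),(-125,160,6),1),(s,(368.8,246.5),(125,-160,6),1),
  (t,(282.1,152.7),(-9,0,260),0),(t,(260,148.8),(-9,45,260),0),(t,(302.6,154.7),(-9,-45,260),0)]
  f=lambda q:np.concatenate([proj(p,W(q,np.array(X)+np.array([q[3],0,0])*k))-np.array(u) for p,u,X,k in obs])
  r=least_squares(f,[540,0,-.1,0],loss='soft_l1');q=r.x
  print(q,np.degrees(q[2]));print(f(q).reshape(-1,2).round(1))
  print('br',inv(q,[514.8,-115.9,54.8]),'bl',inv(q,[538.9,122.2,62.9]),'tubr',inv(q,[581.6,-118.5,74.7]))
  print('knob W',W(q,(-32,0,151)))
  np.save('disp.npy',q)
E
python3 fit.py
```

```text
[ 5.38453918e+02  7.55424388e-01 -1.22062849e-01  5.08764517e+01] -6.9936860762589115
[[ 0.1  0.4]
 [ 1.6  0.1]
 [-0.1 -0.1]
 [ 0.   0.2]
 [-0.3  0.1]
 [-0.8 -1.5]
 [ 3.  -0.2]
 [-0.6 -0.5]
 [-0.8  0.8]
 [ 1.3 -0. ]]
br [  -9.27396276 -118.66755879   54.8       ] bl [-14.34432474 120.59529129  62.9       ] tubr [  57.34559279 -113.114648     74.7       ]
knob W [506.69201197   4.65174328 151.        ]
```

```bash
cat > plan.py <<'E'
from h import *
from fit import W,inv
from scipy.spatial.transform import Rotation as Ro
q=np.load('disp.npy')
def axes(th,yaw=None):
    "tool R: x along disp +y, z tilted th deg from down toward disp +x"
    y=q[2] if yaw is None else yaw
    z=np.array([np.sin(np.radians(th)),0,-np.cos(np.radians(th))]);x=np.array([0,1.,0]);M=np.stack([x,np.cross(z,x),z],1)
    return Ro.from_euler('z',y).as_matrix()@M
def cur():
    s=manip.read_state(); return np.array(s['ee_pos']),Ro.from_euler('xyz',s['eef_rot'],degrees=True).as_matrix(),s
def go(P,R,n=None):
    p,C,s=cur(); d=(np.array(P)-p)/10; rv=Ro.from_matrix(R@C.T).as_rotvec()
    print('t',round(s['time_s'],2),'at',p.round(1),'disp',inv(q,p).round(1),'width',round(s['width'],1),'F',np.round(s['wrist_force'],1))
    print('total dp cm',d.round(2),'turn',rv.round(3))
    if n: print('per row',n,(d/n).round(3),(rv/n).round(4))
E
python3 - <<'E'
from plan import *
R=axes(40);k=W(q,(-32,50,151)); go(k-98*R[:,2],R,20); print('dispatch z',R[:,2],'-y',W(q,(0,-1,0))-W(q,(0,0,0)))
E
```

```text
t 2.5 at [265.5 565.8 216.8] disp [-339.7  527.6  216.8] width 85.5 F [-0.6  0.3  0.4]
total dp cm [ 18.47 -50.38   0.92] turn [-0.194 -0.674  0.304]
per row 20 [ 0.924 -2.519  0.046] [-0.0097 -0.0337  0.0152]
dispatch z [ 0.638005   -0.0782658  -0.76604444] -y [-0.12175997 -0.99255958  0.        ]
```

Candidates: the round tub is the round white lid at top-view (334,147) in the right (−y) lane. The square tub at (235,133) and the stacked white cups near (45,208) could be mistaken for it. The scale is the grey one at (158,219), not the green one at (153,303). The knob is the black ball at (281,169). The crop confirms round in the right lane and square in the left, so the stick goes to −y.

>>> arm_command([
  {"dp":[0.92,-2.52,0.3],"turn":[-0.01,-0.034,0.015]},
  {"dp":[0.92,-2.52,0.3],"turn":[-0.01,-0.034,0.015]},
  {"dp":[0.92,-2.52,0.3],"turn":[-0.01,-0.034,0.015]},
  {"dp":[0.92,-2.52,0.05],"turn":[-0.01,-0.034,0.015]},
  {"dp":[0.92,-2.52,0.05],"turn":[-0.01,-0.034,0.015]},
  {"dp":[0.92,-2.52,0.05],"turn":[-0.01,-0.034,0.015]},
  {"dp":[0.92,-2.52,0.05],"turn":[-0.01,-0.034,0.015]},
  {"dp":[0.92,-2.52,0.05],"turn":[-0.01,-0.034,0.015]},
  {"dp":[0.92,-2.52,0.05],"turn":[-0.01,-0.034,0.015]},
  {"dp":[0.92,-2.52,0.05],"turn":[-0.01,-0.034,0.015]},
  {"dp":[0.92,-2.52,0.05],"turn":[-0.01,-0.034,0.015]},
  {"dp":[0.92,-2.52,0.05],"turn":[-0.01,-0.034,0.015]},
  {"dp":[0.92,-2.52,0.05],"turn":[-0.01,-0.034,0.015]},
  {"dp":[0.92,-2.52,0.05],"turn":[-0.01,-0.034,0.015]},
  {"dp":[0.92,-2.52,0.05],"turn":[-0.01,-0.034,0.015]},
  {"dp":[0.92,-2.52,0.05],"turn":[-0.01,-0.034,0.015]},
  {"dp":[0.92,-2.52,0.05],"turn":[-0.01,-0.034,0.015]},
  {"dp":[0.92,-2.52,0],"turn":[-0.01,-0.034,0.015]},
], gripper=0, newtons=25)

```text
time_s: 4.0
ee_pos: [434.5, 96.6, 234.5]
eef_rot: [142.0, -0.3, 82.2]
wrist_force: [1.0, 0.5, 0.9]
width: -0.2
```

```bash
python3 - <<'E'
from plan import *
R=axes(40);k=W(q,(-32,50,151)); go(k-98*R[:,2],R,6); cam('wrist','w1.png')
E
```

```text
t 4.0 at [434.5  96.6 234.5] disp [-114.9   82.5  234.5] width -0.2 F [1.  0.5 0.9]
total dp cm [ 1.58 -3.47 -0.84] turn [-0.01  -0.034  0.014]
per row 6 [ 0.263 -0.578 -0.14 ] [-0.0017 -0.0057  0.0023]
```

View pics/w1.png

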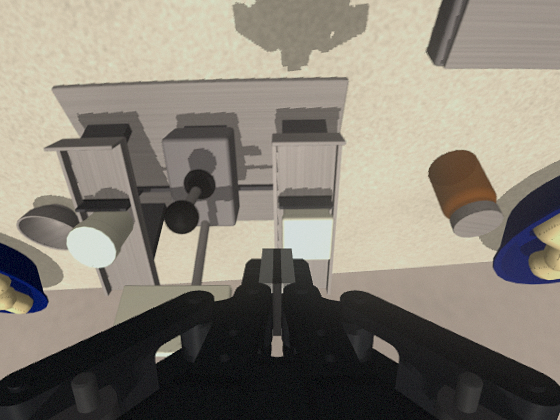

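```bash
python3 - <<'E'
from plan import *
p=cam('wrist'); print('knob proj',proj(p,W(q,(-32,0,151))),'pivot',proj(p,W(q,(-3,0,87))))
R=axes(40);k=W(q,(-32,48,151)); go(k-98*R[:,2],R); go(k-8*R[:,2],R,8)
for n in ['tub_round','bottom_right','plate','knob']: print(n,[(px(a['location']).round(1).tolist(),round(a['confidence'],2)) for a in manip.pinpoint(p,n)[:3]])
E
```

```text
knob proj [188.97300669 218.28839295] pivot [204.60555423 185.35749716]
t 4.1 at [434.1  94.2 233.7] disp [-115.    80.   233.7] width 0.0 F [-0.6 -0.2  0.2]
total dp cm [ 1.59 -3.42 -0.76] turn [-0.01  -0.036  0.018]
t 4.1 at [434.1  94.2 233.7] disp [-115.    80.   233.7] width 0.0 F [-0.6 -0.2  0.2]
total dp cm [ 7.34 -4.13 -7.66] turn [-0.01  -0.036  0.018]
per row 8 [ 0.917 -0.516 -0.957] [-0.0013 -0.0045  0.0023]
tub_round [([120.9, 221.9], 0.85)]
bottom_right [([105.5, 168.2], 0.78), ([307.5, 218.7], 0.34), ([188.3, 220.1], 0.33)]
plate [([186.5, 283.8], 0.32)]
knob [([186.9, 216.9], 0.68)]
```

The wrist view agrees with the fit: the knob is at about (183,217) and I predicted (189,218). The round tub is on the −y side. I'll move in beside the knob.

>>> arm_command([
  {"dp":[0.4,-0.9,-0.2],"turn":[-0.003,-0.012,0.006]},
  {"dp":[0.4,-0.9,-0.2],"turn":[-0.003,-0.012,0.006]},
  {"dp":[0.4,-0.9,-0.2],"turn":[-0.003,-0.012,0.006]},
  {"dp":[0.4,-0.7,-0.2],"turn":[0,0,0]},
  {"dp":[0.9,-0.12,-1.1],"turn":[0,0,0]},
  {"dp":[0.9,-0.12,-1.1],"turn":[0,0,0]},
  {"dp":[0.9,-0.12,-1.1],"turn":[0,0,0]},
  {"dp":[0.9,-0.12,-1.1],"turn":[0,0,0]},
  {"dp":[0.9,-0.12,-1.1],"turn":[0,0,0]},
  {"dp":[0.9,-0.12,-1.1],"turn":[0,0,0]},
])

```text
time_s: 5.13
ee_pos: [509.8, 64.8, 160.9]
eef_rot: [139.9, -0.4, 83.9]
wrist_force: [0.1, -0.2, 1.0]
width: -0.1
```

```bash
python3 - <<'E'
from plan import *
R=axes(40);k=W(q,(-32,48,151)); go(k-8*R[:,2],R); go(W(q,(-33,2,148))-8*R[:,2],R,10); cam('wrist','w2.png')
E
```

```text
t 5.13 at [509.8  64.8 160.9] disp [-36.3  60.1 160.9] width -0.1 F [ 0.1 -0.2  1. ]
total dp cm [-0.24 -1.19 -0.38] turn [-0.007  0.002 -0.016]
t 5.13 at [509.8  64.8 160.9] disp [-36.3  60.1 160.9] width -0.1 F [ 0.1 -0.2  1. ]
total dp cm [-0.89 -5.74 -0.68] turn [-0.007  0.002 -0.016]
per row 10 [-0.089 -0.574 -0.068] [-0.0007  0.0002 -0.0016]
```

View pics/w2.png

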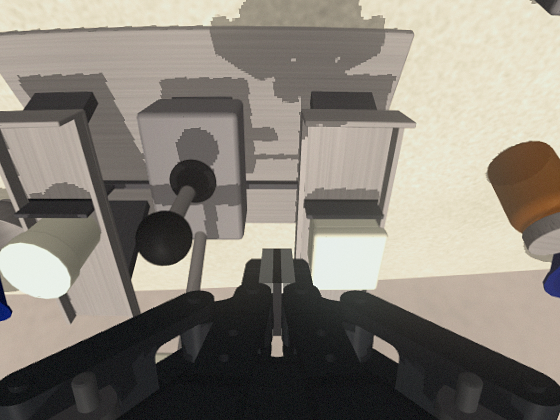

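The knob is at (164,238), left of the closed fingertips at (277,255), and the path between them is free. Pushing towards −y.

>>> arm_command([
  {"dp":[-0.1,-0.8,-0.1],"turn":[0,0,0]},
  {"dp":[-0.1,-0.8,-0.1],"turn":[0,0,0]},
  {"dp":[-0.1,-0.8,-0.1],"turn":[0,0,0]},
  {"dp":[-0.1,-0.6,-0.1],"turn":[0,0,0]},
  {"dp":[-0.1,-0.6,-0.1],"turn":[0,0,0]},
  {"dp":[-0.1,-0.6,-0.1],"turn":[0,0,0]},
  {"dp":[-0.1,-0.6,0],"turn":[0,0,0]},
  {"dp":[-0.1,-0.4,0],"turn":[0,0,0]},
  {"dp":[0,-0.4,0],"turn":[0,0,0]},
])

```text
time_s: 5.93
ee_pos: [506.0, 10.9, 154.4]
eef_rot: [139.8, 0.0, 84.2]
wrist_force: [-0.1, 0.3, -0.9]
width: 0.3
```

```bash
python3 - <<'E'
from plan import *
R=axes(40); go(W(q,(-33,2,148))-8*R[:,2],R); cam('wrist','w3.png')
E
```

```text
t 5.93 at [506.   10.9 154.4] disp [-33.4   6.1 154.4] width 0.3 F [-0.1  0.3 -0.9]
total dp cm [-0.52 -0.35 -0.03] turn [ 0.001  0.003 -0.021]
```

View pics/w3.png

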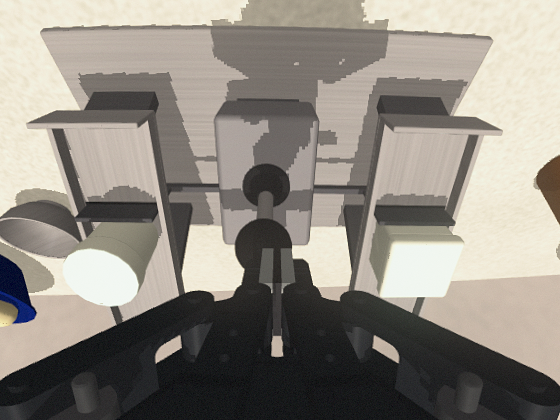

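```bash
python3 - <<'E'
from plan import *
p=cam('wrist');P,C,s=cur(); Rr,t=Rt(p); o=-Rr.T@t
print('cam disp',inv(q,o),'axis world',Rr[2])
print('tip',proj(p,P+19*C[:,2]),'tcp',proj(p,P),'tip disp',inv(q,P+19*C[:,2]))
print('knob',proj(p,W(q,(-32,0,151))),'pivot',proj(p,W(q,(-3,0,87))))
for y in(115,-115):print('rims',proj(p,W(q,(-20,y,60))))
for c in('top','side'):
  p2=cam(c,c+'1.png');print(c,proj(p2,W(q,(-32,0,151))), proj(p2,P+19*C[:,2]))
E
```

```text
cam disp [-185.02890858    2.4290178   233.16475695] axis world [ 0.81729674 -0.08300313 -0.57020743]
tip [276.84924727 240.2838951 ] tcp [276.90385607 252.94152786] tip disp [-21.00933145   5.96046824 139.90916745]
knob [266.03422064 248.15789374] pivot [267.91160026 187.98870466]
rims [425.16009844 147.05552205]
rims [109.94372808 142.57431469]
top [280.94536573 169.15386202] [278.93380054 164.51323788]
side [286.30475679 197.2285234 ] [288.44425892 198.86625194]
```

```bash
python3 - <<'E'
import cv2
i=cv2.imread('pics/side1.png')[150:260,210:370];cv2.imwrite('pics/s1c.png',cv2.resize(i,None,fx=4.8,fy=4.8,interpolation=2))
i=cv2.imread('pics/top1.png')[120:220,220:350];cv2.imwrite('pics/t1c.png',cv2.resize(i,None,fx=5,fy=5,interpolation=2))
E
```

```text
(no output)
```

View pics/s1c.png

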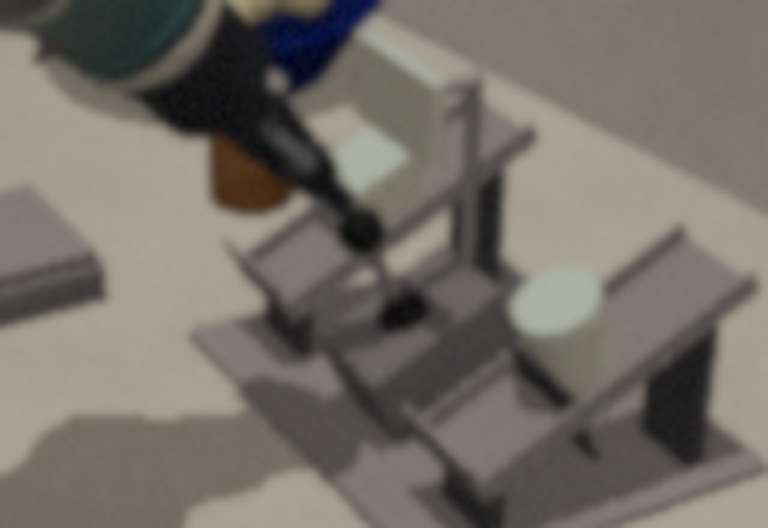

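View pics/t1c.png

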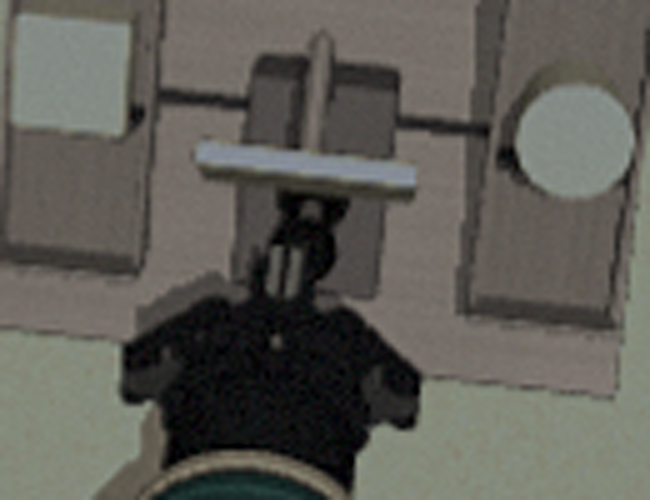

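```bash
python3 - <<'E'
from plan import *
print(manip.nose_length)
R=axes(45); go(W(q,(-40,50,160)),R,7); go(W(q,(-28,48,147)),R,10)
E
```

```text
19.0
t 6.13 at [506.   10.8 154.2] disp [-33.4   6.  154.2] width 0.1 F [ 0.2  0.3 -0.7]
total dp cm [-0.12  4.45  0.58] turn [-0.01  -0.084 -0.02 ]
per row 7 [-0.017  0.635  0.082] [-0.0014 -0.012  -0.0028]
t 6.13 at [506.   10.8 154.2] disp [-33.4   6.  154.2] width 0.1 F [ 0.2  0.3 -0.7]
total dp cm [ 1.05  4.1  -0.72] turn [-0.01  -0.084 -0.02 ]
per row 10 [ 0.105  0.41  -0.072] [-0.001  -0.0084 -0.002 ]
```

The wrist view shows the shut fingertips passing in front of and above the knob without pushing it. The visible tips end about 12 mm short of where I predicted. I'll back out to +y, go deeper with a 45° tilt, and push again.

>>> arm_command([
  {"dp":[0,0.8,0.1],"turn":[-0.001,-0.012,-0.003]},
  {"dp":[0,0.8,0.1],"turn":[-0.001,-0.012,-0.003]},
  {"dp":[0,0.8,0.1],"turn":[-0.001,-0.012,-0.003]},
  {"dp":[0,0.8,0.1],"turn":[-0.001,-0.012,-0.003]},
  {"dp":[0,0.7,0],"turn":[-0.001,-0.012,-0.003]},
  {"dp":[0,0.5,-0.1],"turn":[-0.001,-0.012,-0.003]},
  {"dp":[0.3,0,-0.4],"turn":[-0.001,-0.012,-0.003]},
  {"dp":[0.4,0,-0.5],"turn":[0,0,0]},
  {"dp":[0.3,0,-0.3],"turn":[0,0,0]},
])

```text
time_s: 6.88
ee_pos: [517.3, 61.7, 147.2]
eef_rot: [134.6, -0.2, 83.1]
wrist_force: [-0.7, -0.6, -1.4]
width: -0.3
```

```bash
python3 - <<'E'
from plan import *
R=axes(45); go(W(q,(-28,48,147)),R);go(W(q,(-28,2,145)),R,8);  cam('wrist','w4.png')
E
```

```text
t 6.88 at [517.3  61.7 147.2] disp [-28.4  57.9 147.2] width -0.3 F [-0.7 -0.6 -1.4]
total dp cm [-0.08 -0.99 -0.02] turn [-0.002  0.007 -0.002]
t 6.88 at [517.3  61.7 147.2] disp [-28.4  57.9 147.2] width -0.3 F [-0.7 -0.6 -1.4]
total dp cm [-0.64 -5.56 -0.22] turn [-0.002  0.007 -0.002]
per row 8 [-0.08  -0.694 -0.027] [-0.0003  0.0009 -0.0002]
```

View pics/w4.png

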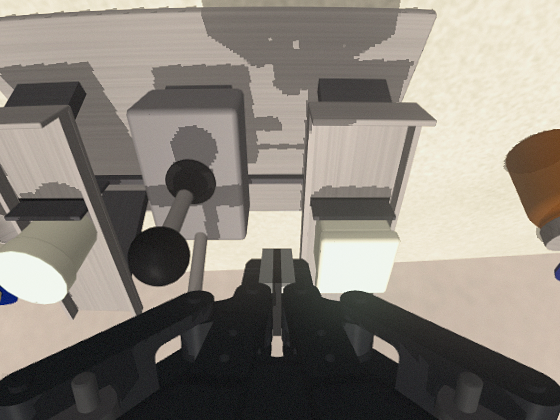

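>>> arm_command([
  {"dp":[-0.1,-0.8,0],"turn":[0,0,0]},
  {"dp":[-0.1,-0.8,0],"turn":[0,0,0]},
  {"dp":[-0.1,-0.8,0],"turn":[0,0,0]},
  {"dp":[-0.1,-0.6,0],"turn":[0,0,0]},
  {"dp":[-0.1,-0.5,0],"turn":[0,0,0]},
  {"dp":[-0.05,-0.5,0],"turn":[0,0,0]},
])

```text
time_s: 7.43
ee_pos: [512.4, 23.3, 147.3]
eef_rot: [134.6, -0.0, 83.3]
wrist_force: [-0.7, 0.8, -0.2]
width: -0.1
```

```bash
python3 - <<'E'
from plan import *
R=axes(45); go(W(q,(-28,2,145)),R);  cam('wrist','w5.png')
E
```

```text
t 7.43 at [512.4  23.3 147.3] disp [-28.6  19.2 147.3] width -0.1 F [-0.7  0.8 -0.2]
total dp cm [-0.15 -1.71 -0.23] turn [ 0.001  0.007 -0.006]
```

View pics/w5.png

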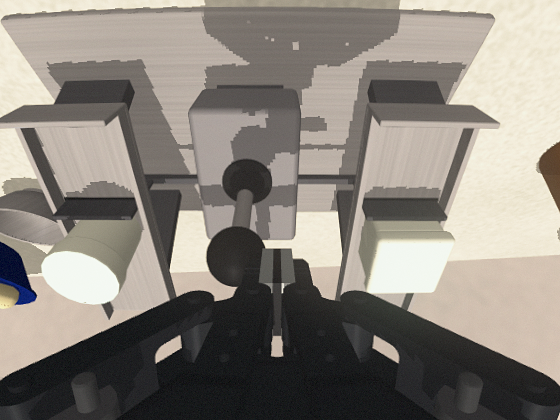

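>>> arm_command([
  {"dp":[-0.05,-0.5,0],"turn":[0,0,0]},
  {"dp":[-0.05,-0.5,0],"turn":[0,0,0]},
  {"dp":[-0.05,-0.5,0],"turn":[0,0,0]},
])

```text
time_s: 7.73
ee_pos: [511.4, 9.3, 148.4]
eef_rot: [134.5, 0.0, 83.5]
wrist_force: [-0.6, 4.1, 2.7]
width: -0.2
```

```bash
python3 - <<'E'
from plan import *
R=axes(45); go(W(q,(-28,-5,145)),R);  cam('wrist','w6.png')
E
```

```text
t 7.73 at [511.4   9.3 148.4] disp [-27.9   5.2 148.4] width -0.2 F [-0.6  4.1  2.7]
total dp cm [-0.14 -1.01 -0.34] turn [ 0.001  0.009 -0.008]
```

View pics/w6.png

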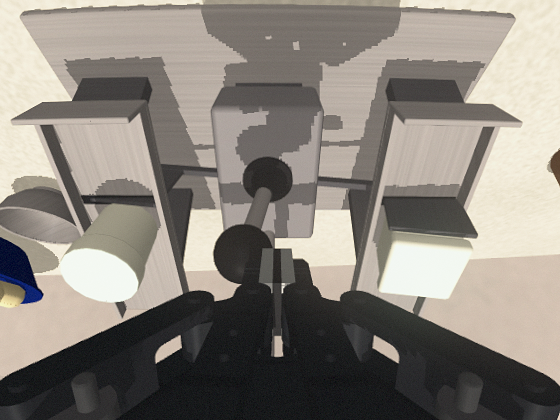

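The stick is tilting, the right gate is dropping, and the force is 4 N. I'll push about 12 mm further and hold.

>>> arm_command([
  {"dp":[-0.05,-0.45,-0.15],"turn":[0,0,0]},
  {"dp":[-0.05,-0.45,-0.1],"turn":[0,0,0]},
  {"dp":[-0.05,-0.35,-0.1],"turn":[0,0,0]},
])

```text
time_s: 8.03
ee_pos: [511.2, -1.9, 146.6]
eef_rot: [134.3, -0.0, 83.6]
wrist_force: [-2.3, 3.1, 4.7]
width: -0.2
```

```bash
python3 - <<'E'
from plan import *
R=axes(45); go(W(q,(-28,-5,145)),R);  p=cam('wrist','w7.png'); print([proj(p,W(q,(-3,0,87))+70*np.array(0)) ]); 
e=np.array([-np.sin(np.radians(25)),0,np.cos(np.radians(25))])
for a in(0,-.28,-.35,-.42): print(a,proj(p,W(q,np.array([-3,0,87])+70*(np.cos(a)*e+np.array([0,np.sin(a),0])))))
E
```

```text
t 8.03 at [511.2  -1.9 146.6] disp [-26.7  -6.  146.6] width -0.2 F [-2.3  3.1  4.7]
total dp cm [-0.11  0.11 -0.16] turn [ 0.001  0.012 -0.01 ]
[array([285.28806754, 183.24681497])]
0 [288.99851477 255.69799677]
-0.28 [250.50039326 251.82180515]
-0.35 [241.52050844 249.73661246]
-0.42 [232.9698881  247.25608763]
```

View pics/w7.png

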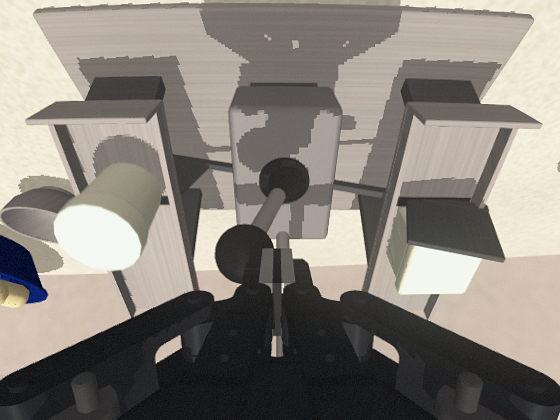

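>>> arm_command([
  {"dp":[0.05,-0.35,-0.25],"turn":[0,0,0]},
  {"dp":[0,-0.15,-0.1],"turn":[0,0,0]},
  {"dp":[0,0,0],"turn":[0,0,0]},
  {"dp":[0,0,0],"turn":[0,0,0]},
])

```text
time_s: 8.42
ee_pos: [513.0, -5.2, 144.6]
eef_rot: [134.1, -0.0, 83.7]
wrist_force: [-1.6, 3.3, 3.4]
width: 0.2
```

```bash
python3 - <<'E'
from plan import *
R=axes(45); go(W(q,(-28,-5,145)),R);  p=cam('wrist','w8.png')
e=np.array([-np.sin(np.radians(25)),0,np.cos(np.radians(25))])
for a in(0,-.28,-.35,-.42): print(a,proj(p,W(q,np.array([-3,0,87])+70*(np.cos(a)*e+np.array([0,np.sin(a),0])))))
E
```

```text
t 8.42 at [513.   -5.2 144.6] disp [-24.5  -9.  144.6] width 0.2 F [-1.6  3.3  3.4]
total dp cm [-0.3   0.44  0.04] turn [ 0.002  0.016 -0.012]
0 [295.38135434 258.05765295]
-0.28 [256.11992494 254.04821297]
-0.35 [246.93276094 251.89561625]
-0.42 [238.17424331 249.33595402]
```

View pics/w8.png

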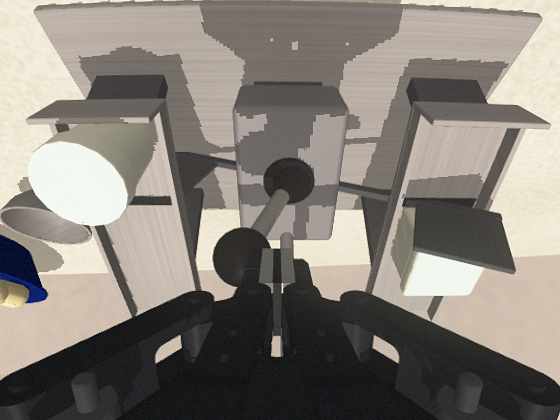

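The tub has passed the gate and is sliding to the lip, with the stick at about −0.38. Holding.

>>> arm_command([
  {"dp":[0,0,0],"turn":[0,0,0]},
  {"dp":[0,0,0],"turn":[0,0,0]},
  {"dp":[0,0,0],"turn":[0,0,0]},
  {"dp":[0,0,0],"turn":[0,0,0]},
  {"dp":[0,0,0],"turn":[0,0,0]},
  {"dp":[0,0,0],"turn":[0,0,0]},
  {"dp":[0,0,0],"turn":[0,0,0]},
  {"dp":[0,0,0],"turn":[0,0,0]},
])

```text
time_s: 9.13
ee_pos: [513.2, -3.7, 144.9]
eef_rot: [134.1, 0.0, 83.8]
wrist_force: [-2.1, 2.3, 3.1]
width: 0.0
```

```bash
python3 - <<'E'
from plan import *
R=axes(45); go(W(q,(-28,48,145)),R);  p=cam('wrist','w9.png')
e=np.array([-np.sin(np.radians(25)),0,np.cos(np.radians(25))])
for a in(0,-.28,-.35,-.42): print(a,proj(p,W(q,np.array([-3,0,87])+70*(np.cos(a)*e+np.array([0,np.sin(a),0])))))
E
```

```text
t 9.13 at [513.2  -3.7 144.9] disp [-24.6  -7.5 144.9] width 0.0 F [-2.1  2.3  3.1]
total dp cm [0.33 5.55 0.01] turn [ 0.002  0.016 -0.014]
0 [292.48694389 257.44695854]
-0.28 [253.29066147 253.41466259]
-0.35 [244.12934808 251.25990993]
-0.42 [235.39982393 248.69945626]
```

View pics/w9.png

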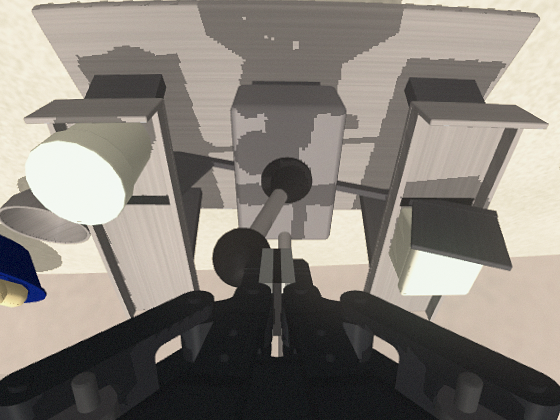

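The tub rests at the lip. Next I release the stick towards +y and back out along the tool axis.

>>> arm_command([
  {"dp":[0.05,0.8,0],"turn":[0,0,0]},
  {"dp":[0.05,0.8,0],"turn":[0,0,0]},
  {"dp":[0.05,0.8,0],"turn":[0,0,0]},
  {"dp":[0.05,0.8,0],"turn":[0,0,0]},
  {"dp":[0.05,0.8,0],"turn":[0,0,0]},
  {"dp":[0.05,0.8,0],"turn":[0,0,0]},
  {"dp":[-1.2,0.2,1.2],"turn":[0,0,0]},
  {"dp":[-1.8,0.2,1.8],"turn":[0,0,0]},
  {"dp":[-1.8,0.2,1.8],"turn":[0,0,0]},
  {"dp":[-1.8,0.2,1.8],"turn":[0,0,0]},
  {"dp":[-1.8,0.2,1.8],"turn":[0,0,0]},
])

```text
time_s: 10.1
ee_pos: [453.6, 51.6, 205.2]
eef_rot: [134.5, -0.0, 83.4]
wrist_force: [-0.2, 0.0, 0.7]
width: 0.0
```

```bash
python3 - <<'E'
from plan import *
go(W(q,(-40,-115,250)),axes(25)); p=cam('wrist','w10.png')
print('cam-knob',proj(p,W(q,(-32,0,151))))
for n in ['tub_round','bottom_right','knob']: print(n,[(px(a['location']).round(1).tolist(),round(a['confidence'],2)) for a in manip.pinpoint(p,n)[:3]])
for c in('top','side'):
  p=cam(c,c+'2.png')
  for n in ['tub_round','bottom_right']: print(n,[(px(a['location']).round(1).tolist(),round(a['confidence'],2)) for a in manip.pinpoint(p,n)[:3]])
E
```

```text
t 10.1 at [453.6  51.6 205.2] disp [-90.4  40.2 205.2] width 0.0 F [-0.2  0.   0.7]
total dp cm [  3.11 -16.02   4.48] turn [ 0.042  0.355 -0.006]
cam-knob [223.19567088 215.11896467]
tub_round [([116.5, 141.6], 0.74)]
bottom_right []
knob []
tub_round [([326.0, 170.2], 0.93)]
bottom_right [([328.0, 171.3], 0.66)]
tub_round [([312.9, 245.0], 0.6)]
bottom_right [([310.7, 241.4], 0.72), ([293.3, 240.2], 0.71)]
```

View pics/w10.png

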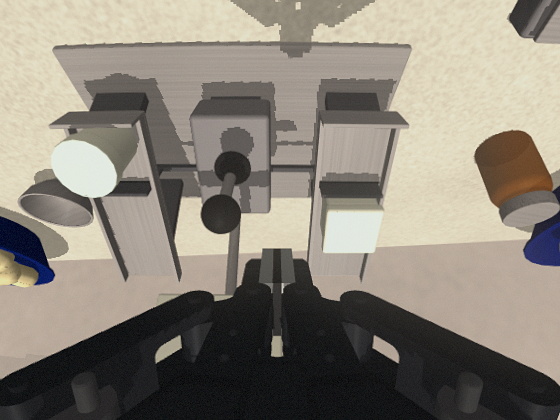

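```bash
python3 - <<'E'
import cv2
i=cv2.imread('pics/side2.png')[200:270,270:370];a=cv2.resize(i,None,fx=5,fy=5,interpolation=2)
j=cv2.imread('pics/top2.png')[130:200,300:360];b=cv2.resize(j,(300,350),interpolation=2)
import numpy as np
cv2.imwrite('pics/ab.png',cv2.convertScaleAbs(np.hstack([a,b]),alpha=1.5))
k=cv2.imread('pics/w10.png')[110:210,40:150];cv2.imwrite('pics/wk.png',cv2.resize(k,None,fx=5,fy=5,interpolation=2))
E
```

```text
(no output)
```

View pics/ab.png

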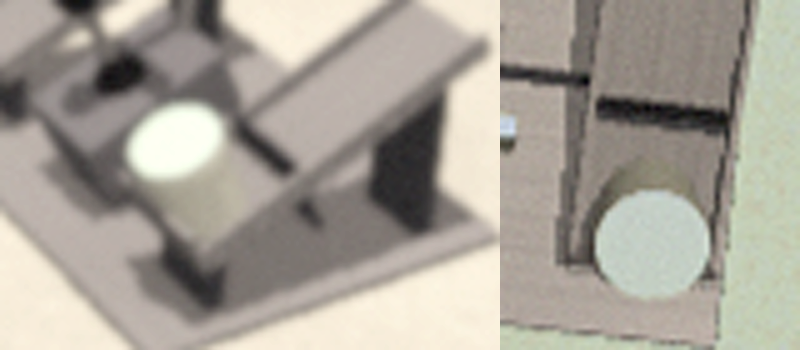

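View pics/wk.png

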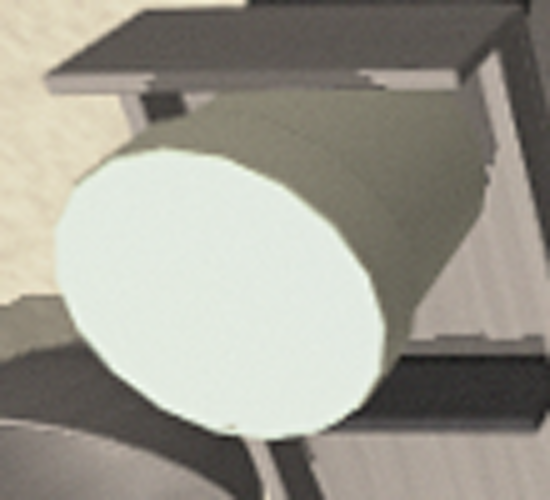

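```bash
python3 - <<'E'
from plan import *
w=cam('wrist');t=cam('top');s=cam('side')
X,e=tri([ray(w,(84,169)),ray(t,(330.6,178.6)),ray(s,(305.4,228))]);print('lid',X,e,inv(q,X))
X2,e2=tri([ray(t,(330.6,178.6)),ray(s,(305.4,228))]);print('lid ts',X2,e2,inv(q,X2))
c=inv(q,X); n=np.array([-np.sin(np.radians(25)),0,np.cos(np.radians(25))])
print('bottom',c-58*n)
R=axes(25); L=c-18*n  # 40 above bed
go(W(q,c+120*n),R,10); print('down axis',R[:,2])
np.save('lid.npy',c)
E
```

```text
lid [ 486.75274506 -109.3197443   111.88418784] [np.float64(1.3974587139367716), np.float64(1.4629950013164532), np.float64(0.4932779593732015)] [ -37.91374592 -115.55129577  111.88418784]
lid ts [ 487.66876892 -108.44067754  111.31961019] [np.float64(0.5967425034792507), np.float64(0.5967425034794586)] [ -37.11157281 -114.56723461  111.31961019]
bottom [ -13.40188674 -115.55129577   59.3183362 ]
t 10.75 at [454.6  50.5 204.3] disp [-89.3  39.2 204.3] width -0.1 F [ 0.  -0.3  0.3]
total dp cm [ -1.82 -15.37   1.63] turn [ 0.043  0.355 -0.004]
per row 10 [-0.182 -1.537  0.163] [ 0.0043  0.0355 -0.0004]
down axis [ 0.4194738  -0.05145798 -0.90630779]
```

>>> arm_command([
  {"dp":[-0.18,-1.5,0.2],"turn":[0.004,0.036,0]},
  {"dp":[-0.18,-1.5,0.2],"turn":[0.004,0.036,0]},
  {"dp":[-0.18,-1.5,0.2],"turn":[0.004,0.036,0]},
  {"dp":[-0.18,-1.5,0.2],"turn":[0.004,0.036,0]},
  {"dp":[-0.18,-1.5,0.2],"turn":[0.004,0.036,0]},
  {"dp":[-0.18,-1.5,0.2],"turn":[0.004,0.036,0]},
  {"dp":[-0.18,-1.5,0.2],"turn":[0.004,0.036,0]},
  {"dp":[-0.18,-1.5,0.2],"turn":[0.004,0.036,0]},
  {"dp":[-0.18,-1.5,0.1],"turn":[0.004,0.036,0]},
  {"dp":[0,-0.5,0],"turn":[0.004,0.03,0]},
  {"dp":[0,0,0],"turn":[0,0,0]},
  {"dp":[0,0,0],"turn":[0,0,0]},
], gripper=1)

```text
time_s: 11.75
ee_pos: [439.9, -71.8, 217.1]
eef_rot: [152.6, 0.2, 83.1]
wrist_force: [-0.1, -0.4, 0.6]
width: 85.5
```

```bash
python3 - <<'E'
from plan import *
c=np.load('lid.npy');n=np.array([-np.sin(np.radians(25)),0,np.cos(np.radians(25))]);R=axes(25)
go(W(q,c+120*n),R); go(W(q,c-10*n),R,10); p=cam('wrist','w11.png'); print('lid proj',proj(p,W(q,c)))
E
```

```text
t 11.75 at [439.9 -71.8 217.1] disp [-89.  -84.  217.1] width 85.5 F [-0.1 -0.4  0.6]
total dp cm [-0.34 -3.13  0.35] turn [ 0.008  0.041 -0.002]
t 11.75 at [439.9 -71.8 217.1] disp [-89.  -84.  217.1] width 85.5 F [-0.1 -0.4  0.6]
total dp cm [  5.11  -3.8  -11.43] turn [ 0.008  0.041 -0.002]
per row 10 [ 0.511 -0.38  -1.143] [ 0.0008  0.0041 -0.0002]
lid proj [240.49195561 197.8853064 ]
```

View pics/w11.png

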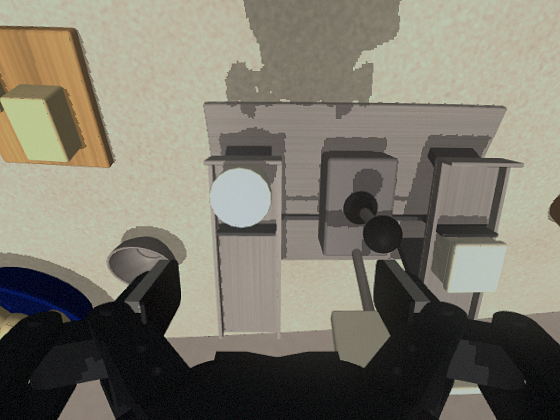

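The lid projects where expected: predicted (240,198), seen (241,197). The stick is centred. I'll line up above it.

>>> arm_command([
  {"dp":[-0.1,-1.0,0.1],"turn":[0.003,0.014,0]},
  {"dp":[-0.1,-1.0,0.1],"turn":[0.003,0.014,0]},
  {"dp":[-0.1,-1.0,0.1],"turn":[0.002,0.013,0]},
  {"dp":[0.5,-0.07,-1.1],"turn":[0,0,0]},
  {"dp":[0.5,-0.07,-1.1],"turn":[0,0,0]},
  {"dp":[0.5,-0.07,-1.1],"turn":[0,0,0]},
  {"dp":[0.4,-0.07,-0.8],"turn":[0,0,0]},
  {"dp":[0,0,0],"turn":[0,0,0]},
])

```text
time_s: 12.47
ee_pos: [454.5, -103.1, 176.0]
eef_rot: [154.8, 0.3, 83.3]
wrist_force: [0.5, 0.5, -0.3]
width: 85.3
```

```bash
python3 - <<'E'
from plan import *
c=np.load('lid.npy');n=np.array([-np.sin(np.radians(25)),0,np.cos(np.radians(25))]);R=axes(25)
go(W(q,c+60*n),R); go(W(q,c-14*n),R,8); p=cam('wrist','w12.png'); print('lid proj',proj(p,W(q,c)))
E
```

```text
t 12.47 at [ 454.5 -103.1  176. ] disp [ -70.7 -113.3  176. ] width 85.3 F [ 0.5  0.5 -0.3]
total dp cm [ 0.71 -0.32 -0.97] turn [ 0.005  0.003 -0.004]
t 12.47 at [ 454.5 -103.1  176. ] disp [ -70.7 -113.3  176. ] width 85.3 F [ 0.5  0.5 -0.3]
total dp cm [ 3.81 -0.7  -7.68] turn [ 0.005  0.003 -0.004]
per row 8 [ 0.477 -0.087 -0.96 ] [ 0.0007  0.0004 -0.0006]
lid proj [273.84566908 218.72419876]
```

View pics/w12.png

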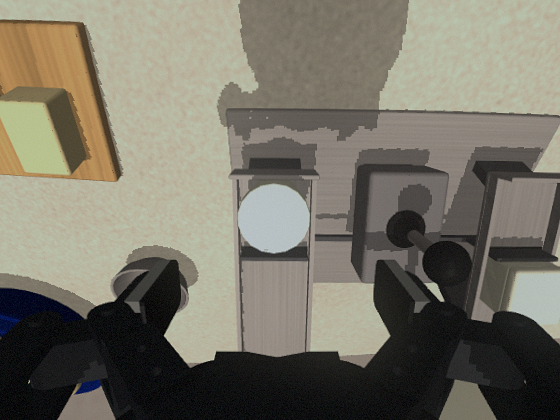

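>>> arm_command([
  {"dp":[0.6,-0.15,-1.0],"turn":[0.002,0.001,-0.001]},
  {"dp":[0.6,-0.15,-1.0],"turn":[0.001,0.001,-0.001]},
  {"dp":[0.5,-0.1,-1.0],"turn":[0,0,0]},
  {"dp":[0.5,-0.1,-1.0],"turn":[0,0,0]},
  {"dp":[0.5,-0.1,-1.0],"turn":[0,0,0]},
  {"dp":[0.5,-0.05,-1.0],"turn":[0,0,0]},
  {"dp":[0.4,-0.05,-0.9],"turn":[0,0,0]},
  {"dp":[0.1,0,-0.5],"turn":[0,0,0]},
  {"dp":[0,0,0],"turn":[0,0,0]},
])

```text
time_s: 13.27
ee_pos: [488.7, -101.4, 101.6]
eef_rot: [155.3, -0.7, 83.7]
wrist_force: [-0.2, -0.6, -0.1]
width: 85.6
```

```bash
python3 - <<'E'
from plan import *
c=np.load('lid.npy');n=np.array([-np.sin(np.radians(25)),0,np.cos(np.radians(25))]);R=axes(25)
go(W(q,c-14*n),R); p=cam('wrist','w13.png'); print('lid proj',proj(p,W(q,c)))
E
```

```text
t 13.27 at [ 488.7 -101.4  101.6] disp [ -36.9 -107.4  101.6] width 85.6 F [-0.2 -0.6 -0.1]
total dp cm [ 0.39 -0.87 -0.24] turn [-0.012 -0.003 -0.012]
lid proj [260.6023499  267.53275894]
```

View pics/w13.png

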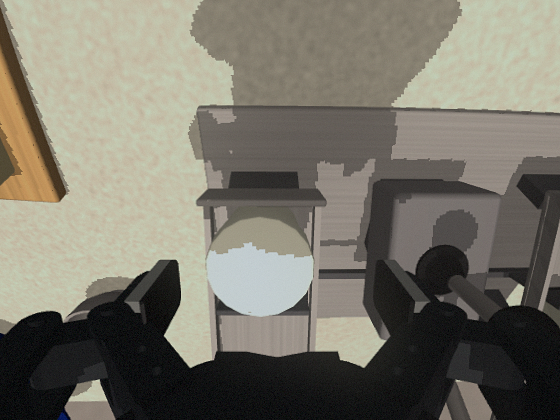

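>>> arm_command([
  {"dp":[0.2,-0.5,-0.1],"turn":[-0.006,-0.002,-0.006]},
  {"dp":[0.2,-0.45,-0.1],"turn":[-0.006,-0.001,-0.006]},
  {"dp":[0.1,-0.1,-0.2],"turn":[0,0,0]},
  {"dp":[0,0,0],"turn":[0,0,0]},
])

```text
time_s: 13.65
ee_pos: [494.6, -111.7, 99.6]
eef_rot: [154.8, -0.1, 83.0]
wrist_force: [0.9, 0.4, -0.0]
width: 85.2
```

```bash
python3 - <<'E'
from plan import *
c=np.load('lid.npy');n=np.array([-np.sin(np.radians(25)),0,np.cos(np.radians(25))]);R=axes(25)
go(W(q,c-14*n),R); p=cam('wrist'); print('lid proj',proj(p,W(q,c)))
E
```

```text
t 13.65 at [ 494.6 -111.7   99.6] disp [ -29.9 -117.    99.6] width 85.2 F [ 0.9  0.4 -0. ]
total dp cm [-0.19  0.17 -0.04] turn [-0.001  0.003 -0.   ]
lid proj [280.01322215 261.23456825]
```

>>> arm_command([
  {"dp":[-0.15,0.1,0],"turn":[0,0,0]},
  {"dp":[0,0,0],"turn":[0,0,0]},
  {"dp":[0,0,0],"turn":[0,0,0]},
  {"dp":[0,0,0],"turn":[0,0,0]},
  {"dp":[0,0,0],"turn":[0,0,0]},
  {"dp":[0,0,0],"turn":[0,0,0]},
  {"dp":[0,0,0],"turn":[0,0,0]},
  {"dp":[0,0,0],"turn":[0,0,0]},
], gripper=0.3, newtons=30)

```text
time_s: 14.37
ee_pos: [492.8, -110.1, 100.3]
eef_rot: [154.8, -0.1, 83.0]
wrist_force: [-0.3, -0.0, 0.5]
width: 25.9
```

```bash
python3 - <<'E'
from plan import *
c=np.load('lid.npy');n=np.array([-np.sin(np.radians(25)),0,np.cos(np.radians(25))]);R=axes(25)
go(W(q,c-14*n),R); p=cam('wrist','w14.png'); print('lid proj',proj(p,W(q,c)))
E
```

```text
t 14.37 at [ 492.8 -110.1  100.3] disp [ -31.8 -115.6  100.3] width 25.9 F [-0.3 -0.   0.5]
total dp cm [-0.02  0.01 -0.11] turn [-0.001  0.004 -0.001]
lid proj [277.13992652 262.79570315]
```

View pics/w14.png

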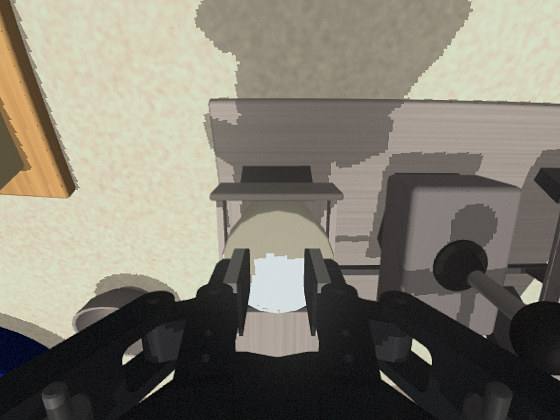

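The jaws shut to 26 mm above or in front of the lid, so the grasp missed. The tub hasn't moved. I'll locate the real fingertips from the pad spacing in the picture.

```bash
python3 - <<'E'
from plan import *
p=cam('wrist');P,C,s=cur();K=np.array(p['K']);print(K.round(1).tolist(),p['k1'])
Rr,t=Rt(p);o=-Rr.T@t; print('cam in tool',C.T@(o-P)); Rc=C.T@Rr.T; print('cam axes in tool',Rc.round(3))
d=K[0,0]*s['width']/(305-248); 
for uv in [(248,250),(305,250),(238,318),(316,318)]:
    oo,dd=ray(p,uv); cz=Rr[2]@dd; print(uv,'tool',(C.T@(oo+dd*d/cz-P)).round(1))
print('depth',d,'TCP depth',Rr[2]@(P-o))
for z in(-40,-20,0,19): print(z,proj(p,P+z*C[:,2]),[proj(p,P+z*C[:,2]+y*C[:,1]+13*C[:,0]).round() for y in(-11,11)])
E
python3 - <<'E'
import cv2
k=cv2.imread('pics/w14.png')[190:340,190:370];cv2.imwrite('pics/w14c.png',cv2.resize(k,None,fx=4,fy=4,interpolation=2))
E
```

```text
[[326.5, 0.0, 276.6], [0.0, 326.5, 210.9], [0.0, 0.0, 1.0]] -0.05906694926813935
cam in tool [  -0.20303177  -65.51758945 -158.17969979]
cam axes in tool [[ 1.    -0.     0.001]
 [ 0.     0.966  0.26 ]
 [-0.001 -0.26   0.966]]
(248, 250) tool [-13.  -10.4 -20.9]
(305, 250) tool [ 12.7 -10.4 -20.9]
(238, 318) tool [-17.6  19.5 -29. ]
(316, 318) tool [ 17.7  19.5 -29. ]
depth 146.8571812667997 TCP depth 169.7660498019047
-40 [276.97043022 291.70476667] [array([310., 267.]), array([308., 315.])]
-20 [276.90159923 270.20285253] [array([306., 248.]), array([304., 291.])]
0 [276.84819664 253.52807024] [array([302., 234.]), array([301., 273.])]
19 [276.80751953 240.83111335] [array([300., 223.]), array([299., 258.])]
```

View pics/w14c.png

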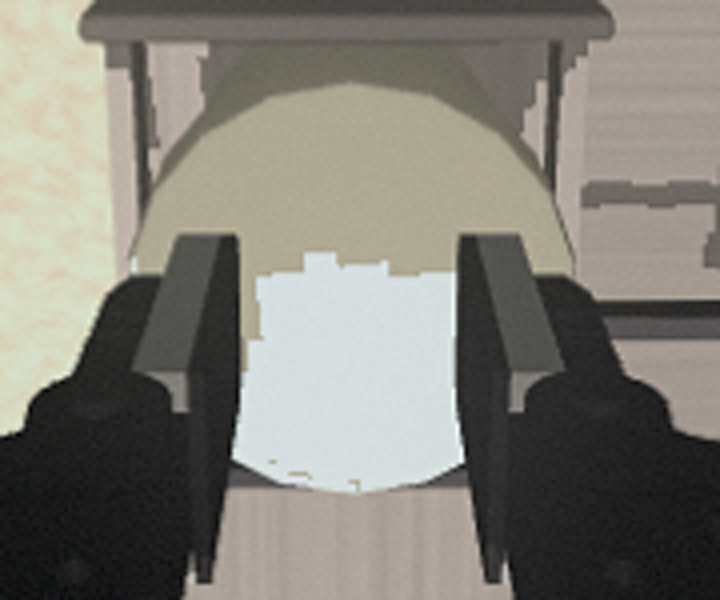

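The visible tips are at tool z ≈ −20 (about −33 when open), roughly 39 mm short of the stated nose. That explains both the grazing push on the knob and this miss. I'll reopen and go about 38 mm deeper along the tub axis.

>>> arm_command([
  {"dp":[0,0,0],"turn":[0,0,0]},
  {"dp":[0,0,0],"turn":[0,0,0]},
  {"dp":[0,0,0],"turn":[0,0,0]},
  {"dp":[0,0,0],"turn":[0,0,0]},
  {"dp":[0,0,0],"turn":[0,0,0]},
  {"dp":[0,0,0],"turn":[0,0,0]},
  {"dp":[0,0,0],"turn":[0,0,0]},
  {"dp":[0.3,-0.04,-0.65],"turn":[0,0,0]},
  {"dp":[0.3,-0.04,-0.65],"turn":[0,0,0]},
  {"dp":[0.3,-0.04,-0.65],"turn":[0,0,0]},
], gripper=1)

```text
time_s: 15.3
ee_pos: [502.5, -110.6, 81.1]
eef_rot: [154.7, -0.1, 83.1]
wrist_force: [0.3, -0.3, 0.2]
width: 85.5
```

```bash
python3 - <<'E'
from plan import *
c=np.load('lid.npy');n=np.array([-np.sin(np.radians(25)),0,np.cos(np.radians(25))]);R=axes(25)
go(W(q,c-52*n),R); p=cam('wrist','w15.png'); print('lid proj',proj(p,W(q,c)))
E
```

```text
t 15.3 at [ 502.5 -110.6   81.1] disp [ -22.1 -114.9   81.1] width 85.5 F [ 0.3 -0.3  0.2]
total dp cm [ 0.6  -0.14 -1.63] turn [-0.002  0.005 -0.002]
lid proj [275.69260892 282.74215367]
```

View pics/w15.png

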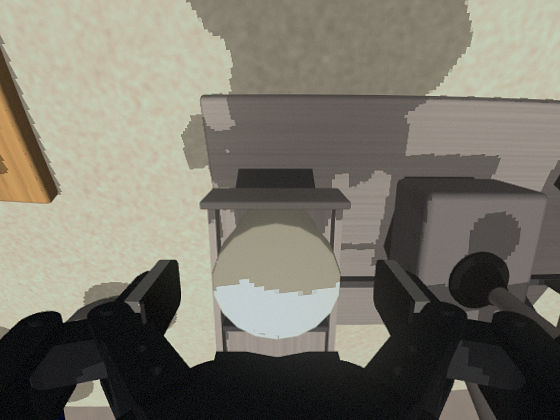

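>>> arm_command([
  {"dp":[0.25,-0.06,-0.6],"turn":[0,0,0]},
  {"dp":[0.25,-0.05,-0.6],"turn":[0,0,0]},
  {"dp":[0.1,-0.03,-0.4],"turn":[0,0,0]},
  {"dp":[0,0,0],"turn":[0,0,0]},
])

```text
time_s: 15.68
ee_pos: [509.1, -112.8, 66.6]
eef_rot: [155.2, -0.1, 83.2]
wrist_force: [0.3, 0.3, 0.5]
width: 85.1
```

```bash
python3 - <<'E'
from plan import *
c=np.load('lid.npy');n=np.array([-np.sin(np.radians(25)),0,np.cos(np.radians(25))]);R=axes(25)
go(W(q,c-52*n),R); p=cam('wrist','w16.png'); print('lid proj',proj(p,W(q,c)))
E
```

```text
t 15.68 at [ 509.1 -112.8   66.6] disp [ -15.3 -116.3   66.6] width 85.1 F [0.3 0.3 0.5]
total dp cm [-0.06  0.08 -0.18] turn [-0.002 -0.003 -0.004]
lid proj [279.45161985 302.25714095]
```

View pics/w16.png

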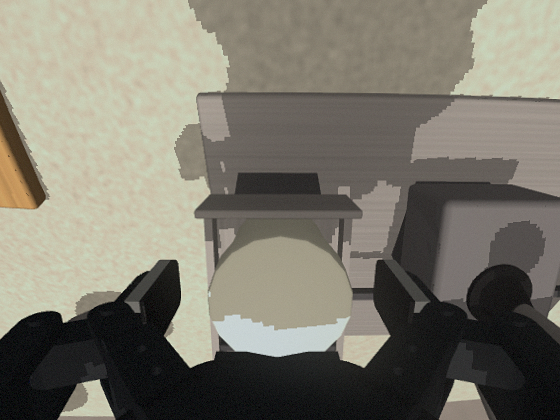

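The lid is now nearer the camera than the tips, which straddle it at columns 179 and 374 with the lid centred at 280. Closing.

>>> arm_command([
  {"dp":[0,0,-0.1],"turn":[0,0,0]},
  {"dp":[0,0,0],"turn":[0,0,0]},
  {"dp":[0,0,0],"turn":[0,0,0]},
  {"dp":[0,0,0],"turn":[0,0,0]},
  {"dp":[0,0,0],"turn":[0,0,0]},
  {"dp":[0,0,0],"turn":[0,0,0]},
  {"dp":[0,0,0],"turn":[0,0,0]},
], gripper=0.4, newtons=30)

```text
time_s: 16.32
ee_pos: [509.0, -112.5, 67.4]
eef_rot: [155.1, -0.2, 83.1]
wrist_force: [0.3, 0.4, -1.8]
width: 53.2
```

```bash
python3 - <<'E'
from plan import *
P,C,s=cur(); print(P,s['width'],s['wrist_force']); p=cam('wrist','w17.png')
E
```

```text
[ 508.96791251 -112.47181867   67.36021388] 53.200835741511796 [ 0.33205386  0.38624508 -1.81540882]
```

View pics/w17.png

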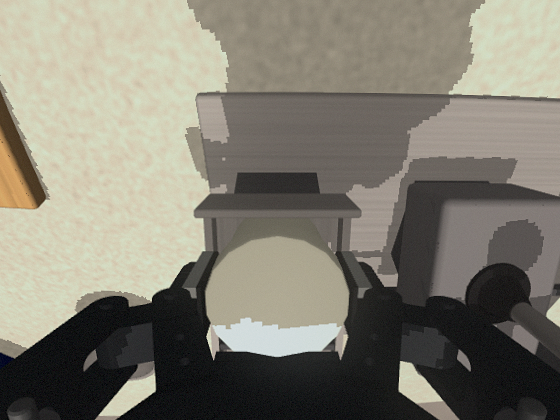

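Gripped at 53 mm. Lifting along the tub axis.

>>> arm_command([
  {"dp":[-0.4,0.05,0.9],"turn":[0,0,0]},
  {"dp":[-0.5,0.06,1.1],"turn":[0,0,0]},
  {"dp":[-0.6,0.07,1.3],"turn":[0,0,0]},
  {"dp":[-0.7,0.08,1.5],"turn":[0,0,0]},
  {"dp":[-0.7,0.08,1.5],"turn":[0,0,0]},
  {"dp":[-0.7,0.08,1.5],"turn":[0,0,0]},
  {"dp":[-1.0,0.1,1.5],"turn":[0,0,0]},
  {"dp":[-1.0,0.1,1.2],"turn":[0,0,0]},
  {"dp":[-1.0,0.1,0.8],"turn":[0,0,0]},
])

```text
time_s: 17.12
ee_pos: [455.7, -105.3, 159.1]
eef_rot: [155.8, -0.3, 83.2]
wrist_force: [-1.8, 0.9, -1.5]
width: 53.2
```

```bash
python3 - <<'E'
from plan import *
P,C,s=cur(); print(P,s['width'],s['wrist_force']); cam('wrist','w18.png')
t=cam('top','top3.png');sd=cam('side','side3.png')
a=cv2.resize(t['img'][175:260,115:200,::-1],None,fx=4.7,fy=4.7,interpolation=2); b=cv2.resize(sd['img'][180:250,165:245,::-1],(457,400),interpolation=2)
a=cv2.resize(a,(340,400)) if 0 else a
cv2.imwrite('pics/sc.png',cv2.convertScaleAbs(np.hstack([a[:399],b[:399,:400]]),alpha=1.6))
E
```

```text
[ 455.6884751  -105.27506083  159.07703574] 53.20070922758892 [-1.79728284  0.91154961 -1.53731012]
```

View pics/w18.png

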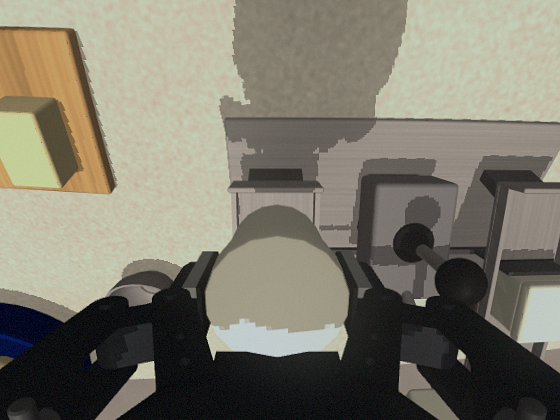

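View pics/sc.png

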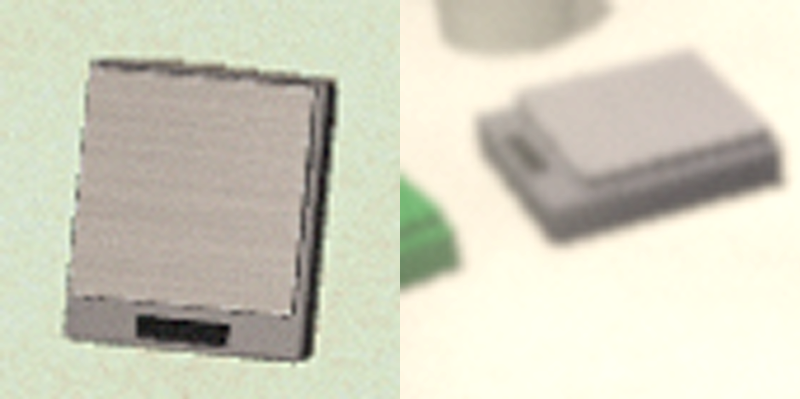

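```bash
python3 - <<'E'
from plan import *
t=cam('top');c=[(92,67),(315,87),(295,315),(73,297)]
X=np.array([onz(t,(u/4.7+115,v/4.7+175),41) for u,v in c]);print(X.round(1),'ctr',X.mean(0).round(1),[np.linalg.norm(X[i]-X[i-1]).round(1) for i in range(4)])
s=cam('side');k=5.714
c=[(520,95),(695,52),(775,130),(600,180)]
Y=np.array([onz(s,((u-400)/k+165,v/k+180),41) for u,v in c]);print(Y.round(1),'ctr',Y.mean(0).round(1),[np.linalg.norm(Y[i]-Y[i-1]).round(1) for i in range(4)])
S=(X.mean(0)*2+Y.mean(0))/3; S=X.mean(0); np.save('plate.npy',S)
go([S[0],S[1],150],axes(0)); 
R0=axes(0,q[2]+np.arctan2(S[1],S[0])); go([S[0],S[1],150],R0)
E
```

```text
[[472.2 368.8  41. ]
 [460.5 249.5  41. ]
 [341.6 260.4  41. ]
 [351.2 379.   41. ]] ctr [406.4 314.4  41. ] [np.float64(121.4), np.float64(119.8), np.float64(119.5), np.float64(119.0)]
[[352.  371.3  41. ]
 [466.5 359.2  41. ]
 [455.9 243.4  41. ]
 [344.7 251.   41. ]] ctr [404.8 306.2  41. ] [np.float64(120.6), np.float64(115.1), np.float64(116.3), np.float64(111.4)]
t 17.37 at [ 455.9 -105.2  158.8] disp [ -69.  -115.2  158.8] width 53.1 F [ 0.5 -0.5 -1.4]
total dp cm [-4.96 41.96 -0.88] turn [ 0.045  0.421 -0.002]
t 17.37 at [ 455.9 -105.2  158.8] disp [ -69.  -115.2  158.8] width 53.1 F [ 0.5 -0.5 -1.4]
total dp cm [-4.96 41.96 -0.88] turn [-0.095  0.42   0.647]
```

>>> arm_command([
  {"dp":[-0.7,0.6,0.7],"turn":[0.002,0.021,0]},
  {"dp":[-0.7,1.2,0.7],"turn":[0.002,0.021,0]},
  {"dp":[-0.6,1.8,0.6],"turn":[0.002,0.021,0]},
  {"dp":[-0.4,2.2,0.5],"turn":[0.002,0.021,0]},
  {"dp":[-0.2,2.2,0.3],"turn":[0.002,0.021,0]},
  {"dp":[-0.2,2.2,0],"turn":[0.002,0.021,0]},
  {"dp":[-0.2,2.2,0],"turn":[0.002,0.021,0]},
  {"dp":[-0.2,2.2,0],"turn":[0.002,0.021,0]},
  {"dp":[-0.2,2.2,0],"turn":[0.002,0.021,0]},
  {"dp":[-0.2,2.2,0],"turn":[0.002,0.021,0]},
  {"dp":[-0.2,2.2,0],"turn":[0.002,0.021,0]},
  {"dp":[-0.2,2.2,0],"turn":[0.002,0.021,0]},
  {"dp":[-0.2,2.2,0],"turn":[0.002,0.021,0]},
  {"dp":[-0.2,2.2,0],"turn":[0.002,0.021,0]},
  {"dp":[-0.2,2.2,0],"turn":[0.002,0.021,0]},
  {"dp":[-0.2,2.2,0],"turn":[0.002,0.021,0]},
  {"dp":[0,2.2,-0.3],"turn":[0.002,0.021,0]},
  {"dp":[0,2.0,-0.5],"turn":[0.002,0.021,0]},
  {"dp":[0,1.5,-0.5],"turn":[0.002,0.021,0]},
  {"dp":[0,1.0,-0.5],"turn":[0.002,0.02,0]},
])

```text
time_s: 19.03
ee_pos: [395.9, 311.7, 149.3]
eef_rot: [-175.7, -0.8, 83.0]
wrist_force: [-0.3, 0.1, -0.8]
width: 53.0
```

```bash
python3 - <<'E'
from plan import *
S=np.load('plate.npy'); go([406,313,120],axes(0)); P,C,s=cur(); print('tool z',C[:,2])
cam('wrist','w19.png');cam('side','side4.png')
i=cv2.imread('pics/side4.png')[110:270,110:310];cv2.imwrite('pics/s4c.png',cv2.resize(i,None,fx=4,fy=3.75,interpolation=2))
E
```

```text
t 19.03 at [395.9 311.7 149.3] disp [-179.3  291.3  149.3] width 53.0 F [-0.3  0.1 -0.8]
total dp cm [ 1.01  0.13 -2.93] turn [-0.024 -0.073  0.   ]
tool z [-0.07293733  0.02384032 -0.99705155]
```

View pics/w19.png

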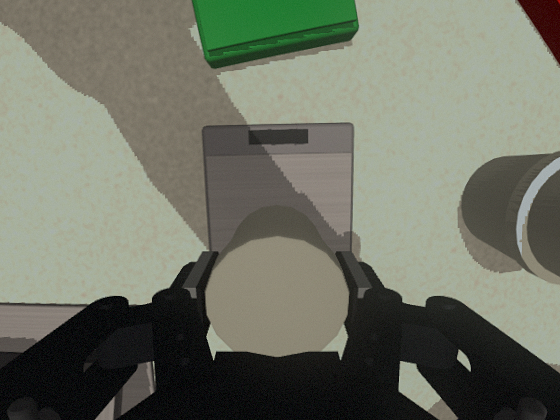

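View pics/s4c.png

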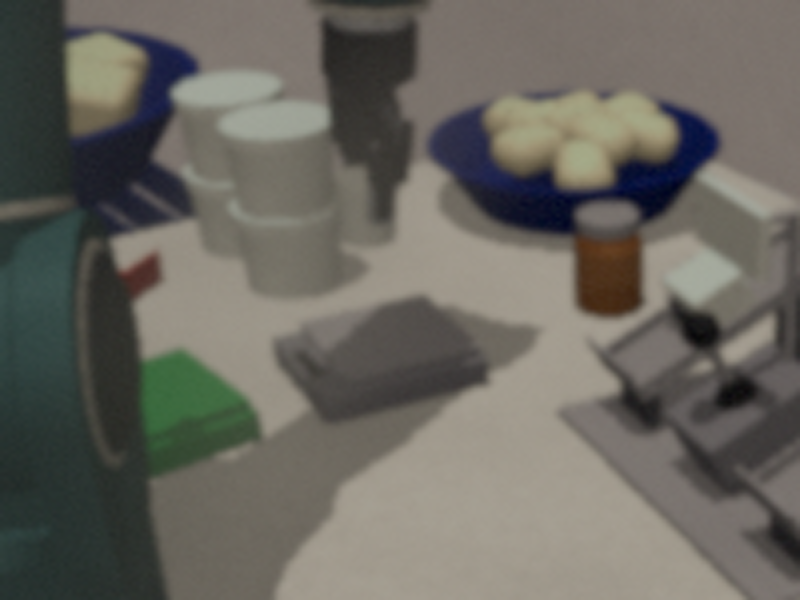

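>>> arm_command([
  {"dp":[0.35,0.04,-0.7],"turn":[-0.008,-0.024,0]},
  {"dp":[0.35,0.04,-1.0],"turn":[-0.008,-0.024,0]},
  {"dp":[0.3,0.04,-1.2],"turn":[-0.008,-0.024,0]},
  {"dp":[0.1,0.04,-1.2],"turn":[0,0,0]},
  {"dp":[0,0,-1.2],"turn":[0,0,0]},
  {"dp":[0,0,-1.0],"turn":[0,0,0]},
  {"dp":[0,0,-0.8],"turn":[0,0,0]},
  {"dp":[0,0,-0.4],"turn":[0,0,0]},
  {"dp":[0,0,0],"turn":[0,0,0]},
])

```text
time_s: 19.88
ee_pos: [407.3, 311.1, 62.7]
eef_rot: [-179.3, -0.2, 82.7]
wrist_force: [-0.1, -0.1, -1.9]
width: 53.4
```

```bash
python3 - <<'E'
from plan import *
go([406,313,60],axes(0)); P,C,s=cur(); print('tool z',C[:,2])
p=cam('side','side5.png');cam('wrist','w20.png')
print('tub bottom px predicted',proj(p,P+8.6*C[:,2]),'lid',proj(p,P-49.4*C[:,2]))
i=cv2.imread('pics/side5.png')[130:240,150:270];cv2.imwrite('pics/s5c.png',cv2.resize(i,None,fx=5,fy=5,interpolation=2))
E
```

```text
t 19.88 at [407.3 311.1  62.7] disp [-168.   292.    62.7] width 53.4 F [-0.1 -0.1 -1.9]
total dp cm [-0.13  0.19 -0.27] turn [-0.005 -0.011  0.005]
tool z [-0.01134891  0.00516518 -0.99992226]
tub bottom px predicted [208.00192599 195.55960234] lid [206.94397938 180.22704373]
```

View pics/s5c.png

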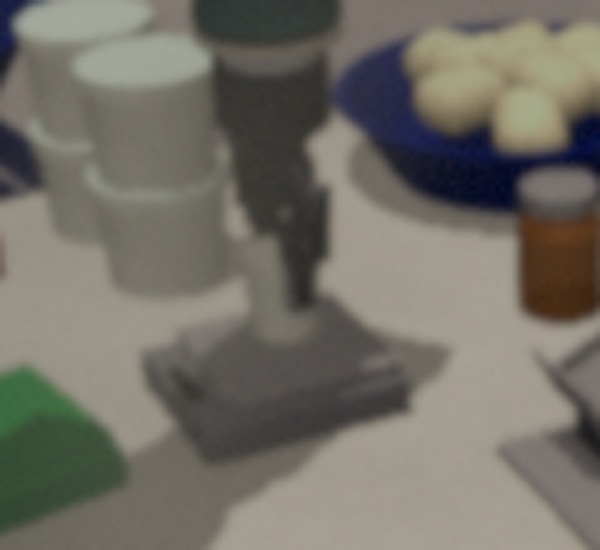

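View pics/w20.png

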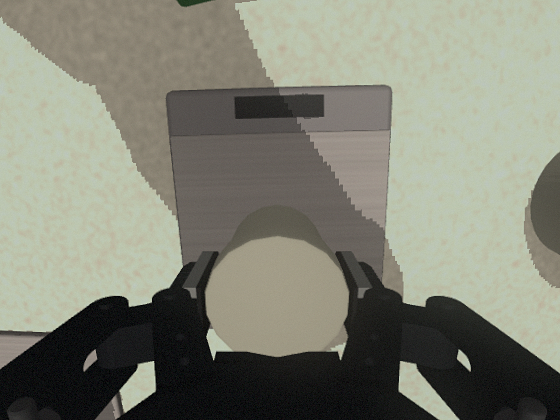

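The tub hangs upright over the plate, with its base about 12 mm up. Lowering gently until the force shows contact.

>>> arm_command([
  {"dp":[-0.05,0.08,-0.4],"turn":[-0.003,-0.006,0.002]},
  {"dp":[-0.05,0.08,-0.3],"turn":[-0.002,-0.005,0.002]},
  {"dp":[0,0,-0.2],"turn":[0,0,0]},
  {"dp":[0,0,-0.1],"turn":[0,0,0]},
  {"dp":[0,0,0],"turn":[0,0,0]},
])

```text
time_s: 20.4
ee_pos: [407.2, 314.4, 54.5]
eef_rot: [179.8, -0.2, 83.0]
wrist_force: [-0.9, 0.8, -1.9]
width: 53.3
```

>>> arm_command([
  {"dp":[0,0,-0.15],"turn":[0,0,0]},
  {"dp":[0,0,0],"turn":[0,0,0]},
])

```text
time_s: 20.57
ee_pos: [407.2, 314.5, 53.0]
eef_rot: [179.8, -0.2, 83.0]
wrist_force: [-0.5, 0.5, -1.4]
width: 52.9
```

>>> arm_command([
  {"dp":[0,0,-0.15],"turn":[0,0,0]},
  {"dp":[0,0,0],"turn":[0,0,0]},
])

```text
time_s: 20.73
ee_pos: [407.3, 314.6, 51.5]
eef_rot: [179.8, -0.2, 83.0]
wrist_force: [-0.8, 0.6, -1.0]
width: 53.3
```

>>> arm_command([
  {"dp":[0,0,-0.15],"turn":[0,0,0]},
  {"dp":[0,0,0],"turn":[0,0,0]},
])

```text
time_s: 20.9
ee_pos: [407.4, 314.6, 50.0]
eef_rot: [179.8, -0.3, 83.0]
wrist_force: [-0.5, 0.5, -2.0]
width: 53.1
```

>>> arm_command([
  {"dp":[0,0,-0.1],"turn":[0,0,0]},
  {"dp":[0,0,0],"turn":[0,0,0]},
])

```text
time_s: 21.07
ee_pos: [407.4, 314.5, 48.8]
eef_rot: [179.8, -0.2, 83.0]
wrist_force: [0.1, -0.5, -1.7]
width: 53.3
```

>>> arm_command([
  {"dp":[0,0,-0.12],"turn":[0,0,0]},
  {"dp":[0,0,0],"turn":[0,0,0]},
])

```text
time_s: 21.23
ee_pos: [407.7, 314.6, 47.6]
eef_rot: [179.8, -0.3, 83.0]
wrist_force: [-0.3, -0.2, -2.1]
width: 53.1
```

>>> arm_command([
  {"dp":[0,0,-0.12],"turn":[0,0,0]},
  {"dp":[0,0,0],"turn":[0,0,0]},
])

```text
time_s: 21.4
ee_pos: [408.3, 314.8, 47.4]
eef_rot: [179.7, -0.3, 83.0]
wrist_force: [-0.1, -0.2, -1.6]
width: 53.1
```

>>> arm_command([
  {"dp":[0,0,-0.15],"turn":[0,0,0]},
  {"dp":[0,0,0],"turn":[0,0,0]},
])

```text
time_s: 21.57
ee_pos: [409.1, 315.1, 47.0]
eef_rot: [179.7, -0.4, 83.0]
wrist_force: [0.5, -0.7, -1.7]
width: 53.2
```

```bash
python3 - <<'E'
from plan import *
P,C,s=cur(); print(P,s['width'],s['wrist_force'],s['ft_torque'],s['joint_torque'].round(2))
p=cam('side','side6.png');cam('wrist','w21.png')
i=cv2.imread('pics/side6.png')[150:230,165:255];cv2.imwrite('pics/s6c.png',cv2.convertScaleAbs(cv2.resize(i,None,fx=7,fy=7,interpolation=2),alpha=1.6))
for z in(41,46):
  print(z,[proj(p,[407+24*np.cos(a),314.5+24*np.sin(a),z]).round(1) for a in (-np.pi/2,-1.0)])
E
```

```text
[409.07665845 315.09286154  46.99721339] 53.23863664463725 [ 0.4935685  -0.6846771  -1.66769008] [-0.02774211 -0.03412684 -0.02004225] [-8.000e-02 -7.491e+01  9.940e+00 -2.994e+01 -2.000e-02 -4.000e-02
  5.000e-02]
41 [array([211.1, 201.3]), array([213.9, 199.8])]
46 [array([211., 200.]), array([213.8, 198.5])]
```

View pics/s6c.png

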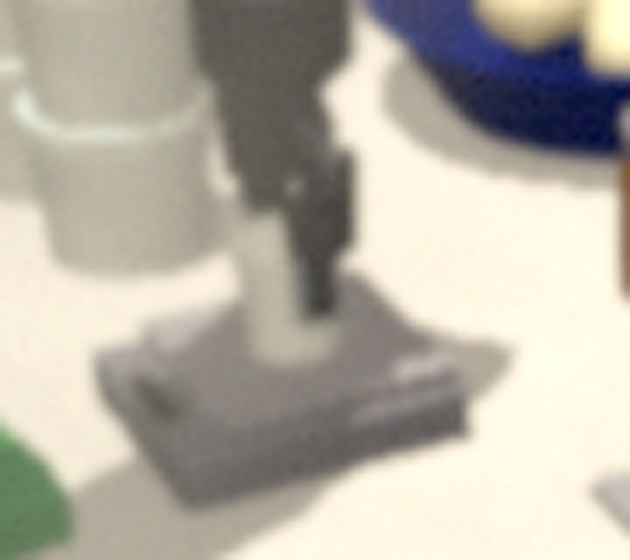

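```bash
python3 - <<'E'
from plan import *
print(manip.read_state()['joint_positions'].round(1))
E
```

```text
[-61.6  28.5  25.3 116.2 -19.1  38.7  59. ]
```

View pics/w21.png

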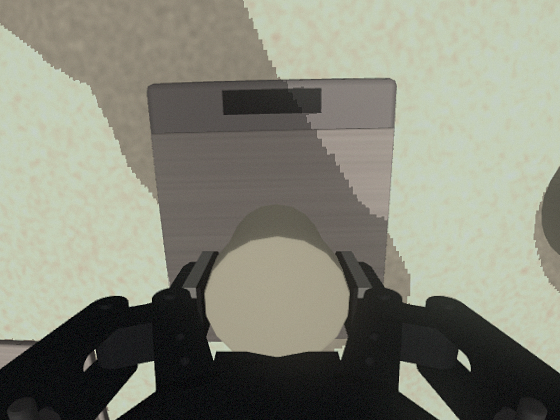

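```bash
python3 - <<'E'
from plan import *
p=cam('wrist');P,C,s=cur();print(P)
for v in(204,206,208):
  o,d=ray(p,(277,v));o=C.T@(o-P);d=C.T@d;
  for y in(-23.5,-25): print(v,y,(o+d*(y-o[1])/d[1]).round(1))
print('lid size check'); 
for v in (236,356):
  o,d=ray(p,(277,v));o=C.T@(o-P);d=C.T@d
  for y in ((-27,) if v==236 else (27,)): print(v,(o+d*(y-o[1])/d[1]).round(1))
E
python3 - <<'E'
import cv2
k=cv2.imread('pics/w21.png')[190:370,190:370];cv2.imwrite('pics/w21c.png',cv2.convertScaleAbs(cv2.resize(k,None,fx=3.3,fy=3.3,interpolation=2),alpha=1.3))
E
```

```text
[409.18007033 315.12670197  46.81804512]
204 -23.5 [  0.1 -23.5  14.9]
204 -25 [  0.1 -25.    8.8]
206 -23.5 [  0.1 -23.5  10.4]
206 -25 [  0.1 -25.    4.5]
208 -23.5 [  0.1 -23.5   6.2]
208 -25 [  0.1 -25.    0.4]
lid size check
236 [  0.  -27.  -47.4]
356 [  0.   27.  -44.3]
```

View pics/w21c.png

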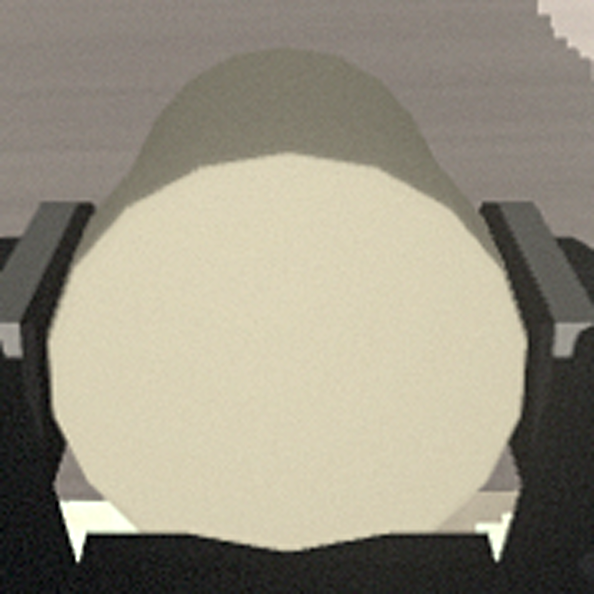

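>>> arm_command([
  {"dp":[-0.15,0,-0.3],"turn":[0,0.004,0]},
])

```text
time_s: 21.8
ee_pos: [409.0, 315.3, 45.0]
eef_rot: [179.8, -0.5, 82.9]
wrist_force: [2.0, -3.6, 32.9]
width: 53.1
```

>>> arm_command([
  {"dp":[-0.1,0,-0.3],"turn":[0,0,0]},
])

```text
time_s: 21.88
ee_pos: [409.2, 315.4, 43.2]
eef_rot: [179.7, -0.5, 82.9]
wrist_force: [-6.6, -15.0, 41.3]
width: 53.0
```

Firm contact. I'll ease off 2 mm, then release.

>>> arm_command([
  {"dp":[0,0,0.15],"turn":[0,0,0]},
  {"dp":[0,0,0],"turn":[0,0,0]},
])

```text
time_s: 22.05
ee_pos: [409.6, 315.3, 44.9]
eef_rot: [179.7, -0.6, 82.9]
wrist_force: [1.0, 0.2, -2.5]
width: 53.0
```

>>> arm_command([
  {"dp":[0,0,0],"turn":[0,0,0]},
  {"dp":[0,0,0],"turn":[0,0,0]},
  {"dp":[0,0,0],"turn":[0,0,0]},
  {"dp":[0,0,0],"turn":[0,0,0]},
  {"dp":[0,0,0],"turn":[0,0,0]},
  {"dp":[0,0,0],"turn":[0,0,0]},
  {"dp":[0,0,0],"turn":[0,0,0]},
], gripper=1)

```text
time_s: 22.63
ee_pos: [408.7, 315.4, 43.9]
eef_rot: [179.8, -0.5, 82.9]
wrist_force: [-0.9, 0.6, -0.1]
width: 85.5
```

```bash
python3 - <<'E'
from plan import *
P,C,s=cur(); print(P,s['width'],s['wrist_force']);cam('wrist','w22.png')
E
```

```text
[408.7471119  315.36577631  43.86393121] 85.50785954158816 [-0.92955215  0.58971641 -0.14561781]
```

View pics/w22.png

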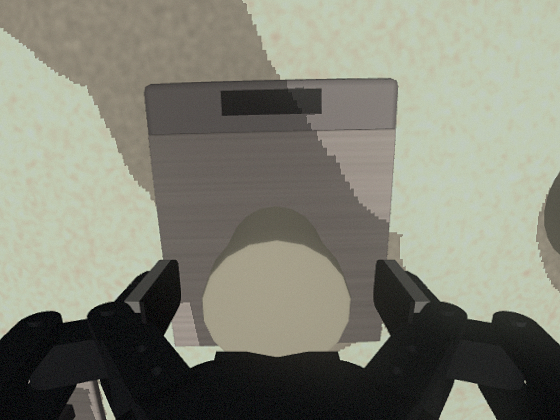

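Released cleanly, with the tub standing between the open fingers. Retreating straight up.

>>> arm_command([
  {"dp":[0,0,0.8],"turn":[0,0,0]},
  {"dp":[0,0,1.2],"turn":[0,0,0]},
  {"dp":[0,0,1.5],"turn":[0,0,0]},
  {"dp":[0,0,1.5],"turn":[0,0,0]},
  {"dp":[0,0,1.5],"turn":[0,0,0]},
  {"dp":[0,0,1.5],"turn":[0,0,0]},
  {"dp":[0,0,1.5],"turn":[0,0,0]},
  {"dp":[0,0,2],"turn":[0,0,0]},
  {"dp":[0,0,2],"turn":[0,0,0]},
  {"dp":[0,0,2],"turn":[0,0,0]},
  {"dp":[0,0,1],"turn":[0,0,0]},
  {"dp":[0,0,0],"turn":[0,0,0]},
])

```text
time_s: 23.68
ee_pos: [408.9, 312.6, 227.9]
eef_rot: [179.6, -0.7, 82.7]
wrist_force: [0.7, 0.4, 0.1]
width: 85.5
```

```bash
python3 - <<'E'
from plan import *
P,C,s=cur(); print(P,s['width'],s['wrist_force'],s['time_s']);w=cam('wrist','w23.png');sd=cam('side','side7.png');t=cam('top','top7.png')
cv2.imwrite('pics/f.png',cv2.convertScaleAbs(cv2.resize(sd['img'][140:280,140:420,::-1],None,fx=2.85,fy=2.85,interpolation=2),alpha=1.4))
print('plate ctr proj lid',proj(w,[406,313,99]),'bottom',proj(w,[406,313,41]))
E
```

```text
[408.88119973 312.59944668 227.94472248] 85.49916776249667 [0.74854348 0.37394793 0.06703727] 23.6833
plate ctr proj lid [274.9678022  194.79644093] bottom [274.55316378 182.94585565]
```

View pics/w23.png

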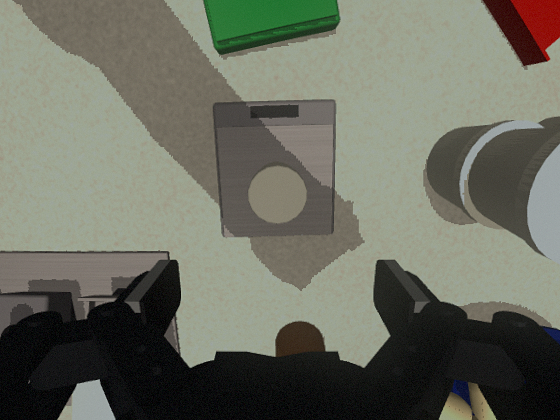

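View pics/f.png

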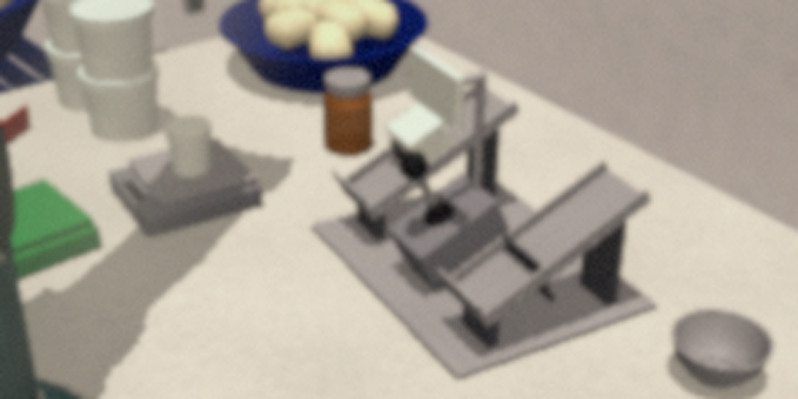

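The tub stands upright in the middle: lid at (277,194), predicted (275,195). The stick is centred, the square tub is behind its gate, and the jar and bowl haven't moved.

```bash
python3 - <<'E'
from cell import manip
print(manip.finish_job())
E
```

```text
the job is handed in; nothing more can be done
None
```

I pushed the stick to the right (−y) lane, where the round tub was, and held it near −0.38 rad for about a second. The tub slid to the lip and the stick sprang back. I then gripped the tub by its lid, set it on the grey scale's plate and backed off, at about 24 s of the 58 s allowed.

- **Last checks:** The tub stands upright, with its lid within about 2 mm of where a centred tub's lid should appear (seen at pixel (277,194), predicted (275,195)). The stick is centred, the square tub is still behind its gate, and the jar and bowl look unmoved. The robot touches nothing. I judged the bystanders by eye in the last side picture and did not re-measure them.
- **What went wrong:**
  - The real fingertips lie about 39 mm short of the stated nose length.
  - My first push missed the knob, and my first grasp closed above the lid. Neither moved anything, and I corrected for the offset afterwards.
  - While lowering the tub, the wrist force gave no sign of contact, then jumped to about 41 N in the last millimetres. I eased off before opening the fingers.

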